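# Tote, tally and stack the small cheeses

### The job

Put every small cheese from around the blue mat into the grey tote, and press the tally counter's red lever fully down and let it spring back exactly once for each of these cheeses. When all the cheeses are in, take the empty blue tote, turn it so that its orange end lies over the grey tote's plain end, and set it squarely on the grey tote so that it stacks on the rim notches instead of nesting. Leave the other things where they are.

Things in the scene. Friction and masses are not known exactly. Their poses are not given: they have to be found in the camera images.
- cheese1: small cream-coloured drum-shaped cheese, 60 mm diameter, 55 mm tall, about 170 g, standing on the table on or near a thin blue mat 210 mm square that has no height worth counting; origin at its middle (27.5 mm above its underside), z along its axis. Three or all four of cheese1..cheese4 are present; an absent one reads None
- cheese2: small cream-coloured drum-shaped cheese, 60 mm diameter, 55 mm tall, about 170 g, standing on the table on or near a thin blue mat 210 mm square that has no height worth counting; origin at its middle (27.5 mm above its underside), z along its axis. Three or all four of cheese1..cheese4 are present; an absent one reads None
- cheese3: small cream-coloured drum-shaped cheese, 60 mm diameter, 55 mm tall, about 170 g, standing on the table on or near a thin blue mat 210 mm square that has no height worth counting; origin at its middle (27.5 mm above its underside), z along its axis. Three or all four of cheese1..cheese4 are present; an absent one reads None
- cheese4: small cream-coloured drum-shaped cheese, 60 mm diameter, 55 mm tall, about 170 g, standing on the table on or near a thin blue mat 210 mm square that has no height worth counting; origin at its middle (27.5 mm above its underside), z along its axis. Three or all four of cheese1..cheese4 are present; an absent one reads None
- tote_low: grey open tote, loose, 244 (x) by 188 (y) by 80 mm, 0.8 kg; origin centre of underside, z up, +x to its orange end. Floor 5 mm thick. A web along x at y = 0, 12 mm thick, top at height 50, parts it into two bays 208 by 70 mm (y 6 to 76), two cheeses each, side by side along x. Above height 30 inner walls are at x +-114, y +-86. Long rims: 34 mm slots at x +80, -45; 6 mm notches at x -80, +45
- tote_top: blue empty tote, same shape as tote_low, 0.4 kg; origin centre of underside, +x to its orange end. Grip it at the middle of its web. Its feet stand out at x +80, -45 beside the base. Stacked with its orange end over tote_low's plain end (half a turn apart), feet in the notches, its underside is 74 mm above tote_low's, clear of the cheeses, 4 mm play each way; facing alike, it nests on the cheeses
- jar: amber jar, 44 mm diameter, 65 mm tall, origin under its centre; not part of the job, to be left where it is
- big_cheese: golden cheese, 130 mm diameter, 65 mm tall, origin under its centre; not part of the job, to be left where it is
- beaker: small white plastic beaker, 48 mm diameter, 60 mm tall, origin under its centre; not part of the job, to be left where it is
- tote_top_orange (a point): point in the middle of the orange end of the blue tote, 118 mm from its centre along its +x, 40 mm above its underside
- lever_pad (a point): middle of the upper face of the red lever pad (38 mm along the lever, 34 wide) of the green tally counter, 150 by 100 mm, 120 tall, fixed, lever towards the robot. At rest 130 mm high, sloping 35 degrees down to the axle, x level towards the axle, z up. It turns at radius 100 mm about a level axle 68 mm high; pressed, it sinks about 75 mm, moving first 15 mm outwards from the axle
- tally_lever (a joint): lever angle, rad: 0 at rest (up), 0.80 fully down at its stop. A spring returns it when let go. Pressing takes 2 to 6 N at the pad
- tally_wheel (a joint): angle of the ten-tooth tally wheel (white teeth, one red), rad: 0 at the start; each full lever stroke carries it on 0.628 (one tooth), and it stays when the lever returns. A stroke must reach the stop and the lever must come fully back up for the pawl to take the next tooth. The lever cannot turn it back

How it is judged:
On the way, in this order (a step that is already met when the one before it is completed fails the run):
1. every small cheese lies in the grey tote (x of cheese1 in the frame of tote_low between -0.1 and 0.1 m and y of cheese1 in the frame of tote_low between -0.075 and 0.075 m and z of cheese1 in the frame of tote_low between 0.02 and 0.05 m and x of cheese2 in the frame of tote_low between -0.1 and 0.1 m and y of cheese2 in the frame of tote_low between -0.075 and 0.075 m and z of cheese2 in the frame of tote_low between 0.02 and 0.05 m and x of cheese3 in the frame of tote_low between -0.1 and 0.1 m and y of cheese3 in the frame of tote_low between -0.075 and 0.075 m and z of cheese3 in the frame of tote_low between 0.02 and 0.05 m and x of cheese4 in the frame of tote_low between -0.1 and 0.1 m and y of cheese4 in the frame of tote_low between -0.075 and 0.075 m and z of cheese4 in the frame of tote_low between 0.02 and 0.05 m), for 0.2 s.
2. the blue tote is stacked on the grey one, facing the other way (x of tote_top in the frame of tote_low between -0.01 and 0.01 m and y of tote_top in the frame of tote_low between -0.01 and 0.01 m and z of tote_top in the frame of tote_low between 0.07 and 0.079 m and angle between the z axis of tote_top and the z axis of tote_low, either way round below 0.06 rad and x of tote_top_orange in the frame of tote_low below -0.09 m), for 0.2 s.
At the end, for the whole second after the job is handed in: All present cheeses on the grey tote's floor; blue tote on the grey one within 10 mm of centred and 0.06 rad of level, underside 70-79 mm above the grey one's, orange end over plain end; all at rest; lever up (< 0.08 rad); wheel on one tooth (0.628, +-0.2 rad) per cheese (all of step 1 and all of step 2 and angle between tote_low's own z axis and vertical below 0.06 rad and linear speed of each of tote_top, tote_low below 0.02 m/s and value of joint tally_lever below 0.08 rad and (value of joint tally_wheel above 2.312 rad or (height (world z) of cheese1 above 5 m and value of joint tally_wheel above 1.684 rad) or (height (world z) of cheese2 above 5 m and value of joint tally_wheel above 1.684 rad) or (height (world z) of cheese3 above 5 m and value of joint tally_wheel above 1.684 rad) or (height (world z) of cheese4 above 5 m and value of joint tally_wheel above 1.684 rad)) and not (value of joint tally_wheel above 2.712 rad or (height (world z) of cheese1 above 5 m and value of joint tally_wheel above 2.084 rad) or (height (world z) of cheese2 above 5 m and value of joint tally_wheel above 2.084 rad) or (height (world z) of cheese3 above 5 m and value of joint tally_wheel above 2.084 rad) or (height (world z) of cheese4 above 5 m and value of joint tally_wheel above 2.084 rad))); the robot touches nothing.
It fails at once if another thing on the table is moved by more than 60 mm (distance of any of jar, big_cheese, beaker from where it was at the start of the episode above 0.06 m).
Of cheese1, cheese2, cheese3, cheese4 only 3 to 4 are there at a start; the rules pass over those that are not, and their reading is None.
At some moment in a run one of cheese1, cheese2, cheese3, cheese4 may be knocked a few centimetres aside while the robot is not near it.
Once in a run the grip may slacken for a moment while it holds something.
It also fails if it takes over 210 s, if anything falls off the work surface, if the arm or the gripper's body presses on something with over 40 N, if the wrist force passes 120 N, or if a joint passes its speed limit or range.

### The arm

A 7-joint arm with a two-finger parallel gripper is mounted at the origin on the work surface. World frame = base frame: x ahead of the robot, y to its left, z up, the work surface at z = 0. Lengths are in m, angles in rad, forces in N, time in s.
With the tool pointing down it reaches from about 0.4 to 0.85 m from the base axis. Payload 4.5 kg.
Tool frame: the origin (TCP) lies between the finger pads; the fingertips stand 19 mm ahead of it and the grasp point (between the pads) is the TCP; z points along the fingers, y is the direction in which the jaws open and shut (so a half turn about z gives the same grasp; the last joint's range is limited). The gripper opens to 88 mm and grips with 3 to 60 N. Pads are 18 mm wide; open, the fingers measure 123 mm over their backs; the gripper's body (75 mm by 187 mm) begins 45 mm behind the grasp point.
Start: joints at [-1.119, 0.689, -0.195, 1.565, 0.157, 0.902, -0.215], TCP at [0.254, 0.571, 0.258] pointing down, gripper open.
Joint ranges: [-3.01, 3.01], [-0.46, 2.08], [-1.47, 1.51], [0.13, 2.56], [-1, 4.14], [0.04, 2.09], [-2.66, 2.66]. Speed limits (rad/s): [2.57, 2.57, 3.14, 3.14, 3.14, 3.14, 3.14].

### API

Orientations are given as a unit quaternion [x, y, z, w].
In Python, from plant import status, snapshot, finish_job, cut_out, tip_of gives the robot as it stands. The module is installed in compiled form; this text tells all that it offers.
- The arm moves only by the tool carry_out, never from a script. Its arguments are lists of equal length, an entry for each row: "linear": the shift along the world's x, y, z in m, a list of three; "roll": the turn about the world's z in rad. A call has 1 to 8 rows; each row is the pose to reach, as a shift and turn from the pose measured when the call began; what a row does not reach only later rows make up. A row lasts 1/12 s, in which the tool goes at most 41.7 mm and 7.16 degrees, less where a joint would pass 70% of its speed; a pose out of reach is approached as far as the arm can. A call with a gripper value outside its range is refused whole. "gripper" is the opening, from 0 (shut) to 1 (fully open), set as the call begins (left out, the last holds). The fingers move at their own pace and stop on an object; "grip_force" is the grip in N (left out, the last holds). Time passes only in rows, so rows that repeat a pose let the fingers close. It gives the time, the measured TCP pose, the force and the opening at its end, in the units of the state.
- status.get_state(): the state, without advancing time (a new reading comes with each control period).
- snapshot(name): name is "scene" or "top" or "wrist"; returns a dict with "img" (384x512x3 uint8, red, green, blue), "range_z" (384x512 float32, m along the optical axis (not along the pixel's ray), 0 where there is no reading), "fx", "fy", "cx", "cy" (pixels), "world_from_camera" (4x4, takes a point from camera to world coordinates). Camera axes: x right, y down, z forward; pixel columns grow to the right and rows downward; lengths in m; the calibration is good to about 2 mm. A picture is of the moment at which its call begins.
- finish_job(): hands the job in, once; it reports no verdict.
Trained networks look in a picture, given as the dict that the camera call returned (one of the last four; its "shot" number tells which), for a name from the list of things; names that differ only in an ending like _2 or _b are one class to them, and where a whole thing is asked for, a point or a joint stands for the part that bears it (a point fixed in the world has none). Each returns a list of dicts, best first, with "confidence" (0 to 1); they miss things now and then, are a little off and sometimes report something else, mostly with a low value. They report only what shows in the picture. A call takes as long as a camera call.
- cut_out(picture, query): "region" (384x512 bool, what is visible of it) and "pixel" ([column, row] in pixels, amid what is visible of it).
- tip_of(picture, query): "pixel" ([column, row] in pixels: a listed point, or the origin of a listed thing).
The state is a dict: "clock": time; "q": joint angles; "qd": joint speeds; "joint_torque": joint torques, N m; "tool_pos": TCP position; "eef_rot": TCP orientation; "contact_force": force on the tool from outside, world axes, zero at the start; "moment": the same for the moment, N m; "opening": opening from 0.0 (shut) to 1.0 (fully open).
Only numpy, scipy, OpenCV 4.12 (cv2) and the standard library are available. Lean on these libraries where they do the work, as an engineer would, in place of code of your own. Each camera call takes 0.05 s, during which the arm holds its last target.

## Working session

There is one attempt and no reset: what is moved stays moved. The work goes in short steps, Python scripts to look and compute and a tool call to move; the robot and the scene stay as the last step left them, time stands still between calls to the robot, and variables do not carry over. Pictures are saved under pics/ and viewed, and the job is handed in when it is done.

Besides the shell and the picture viewer there is one more tool, called after "Call:" by a JSON object that holds its "fn" and its "kwargs", one argument or row to a line. carry_out: Moves the arm, as the interface text tells. Its arguments: {"type":"object","properties":{"linear":{"type":"array"},"roll":{"type":"array"},"gripper":{"type":"number"},"grip_force":{"type":"number"}},"required":["linear","roll"]}

```bash
mkdir -p pics; cat > h.py <<'E'
import numpy as np, cv2
from plant import status, snapshot, finish_job, cut_out, tip_of
def save(p,name,marks=[]):
    im=cv2.cvtColor(p['img'],cv2.COLOR_RGB2BGR).copy()
    for (u,v,t) in marks:
        cv2.circle(im,(int(u),int(v)),3,(255,0,255),-1); cv2.putText(im,t,(int(u)+4,int(v)),0,0.4,(255,0,255),1)
    cv2.imwrite('pics/'+name+'.png',im)
def cloud(p):
    z=p['range_z'].astype(float); v,u=np.indices(z.shape)
    P=np.stack([(u-p['cx'])/p['fx']*z,(v-p['cy'])/p['fy']*z,z],-1)
    T=np.array(p['world_from_camera']); W=P@T[:3,:3].T+T[:3,3]
    W[z<=0]=np.nan
    return W
def ray(p,px,h):
    T=np.array(p['world_from_camera']); d=T[:3,:3]@np.array([(px[0]-p['cx'])/p['fx'],(px[1]-p['cy'])/p['fy'],1.])
    return T[:3,3]+d*(h-T[2,3])/d[2]
E
python3 - <<'E'
from h import *
print(status.get_state())
for n in ['scene','top','wrist']:
    p=snapshot(n); save(p,n+'0'); print(n,np.array(p['world_from_camera']).round(3).tolist(),p['fx'])
E
```

```text
{'clock': 0.0, 'q': array([-1.11920305,  0.68997621, -0.19449616,  1.5663447 ,  0.15730575,
        0.90246423, -0.21506307]), 'qd': array([-0.00031081,  0.00087377,  0.00065649,  0.00038166,  0.00079396,
       -0.00100571,  0.00075724]), 'joint_torque': array([-3.83696188e-04, -5.27547061e+01, -1.26674898e+00, -1.53432924e+01,
       -5.26176521e-02,  6.54520554e-03,  1.73083886e-04]), 'tool_pos': array([0.25340291, 0.57068086, 0.25691421]), 'eef_rot': array([ 2.07326163e-01,  9.78271461e-01, -8.93297033e-04, -1.16472572e-04]), 'contact_force': array([-0.00064358,  0.32278264, -0.35725124]), 'moment': array([ 0.01732978, -0.02634959,  0.0183965 ]), 'opening': 0.9984616529661658}
scene [[0.842, 0.337, -0.421, 1.023], [0.539, -0.547, 0.641, -0.639], [-0.015, -0.766, -0.642, 0.788], [0.0, 0.0, 0.0, 1.0]] 356.3552619121473
top [[-0.006, -0.978, 0.206, 0.354], [-1.0, 0.007, 0.001, 0.035], [-0.003, -0.206, -0.978, 1.157], [0.0, 0.0, 0.0, 1.0]] 426.4980344273201
wrist [[0.405, 0.878, 0.255, 0.188], [0.914, -0.389, -0.114, 0.599], [-0.001, 0.279, -0.96, 0.384], [0.0, 0.0, 0.0, 1.0]] 322.94997015929374
```

View pics/scene0.png

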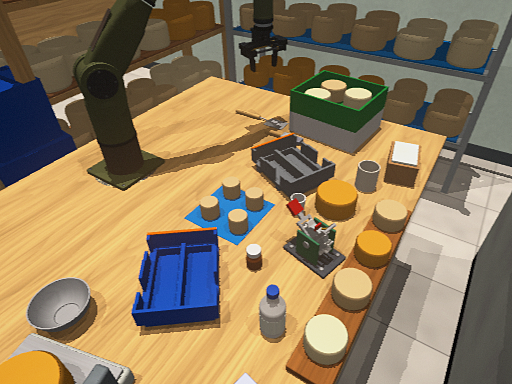

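View pics/top0.png

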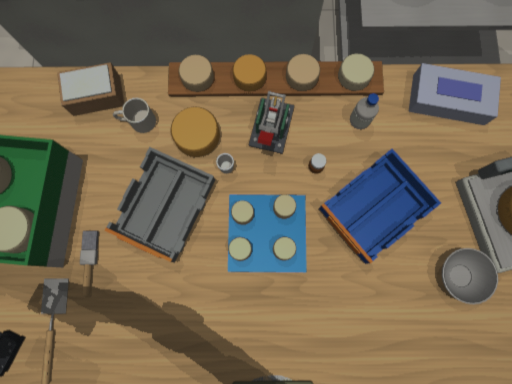

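```bash
python3 - <<'E'
from h import *
p=snapshot('top'); W=cloud(p); marks=[]
for n in ['cheese1','tote_low','tote_top','jar','big_cheese','beaker','tally_lever']:
    for d in cut_out(p,n):
        r=d['region']; w=W[r]; w=w[~np.isnan(w[:,0])]
        if len(w)==0: continue
        zt=np.percentile(w[:,2],95); t=w[w[:,2]>zt-0.012]
        print(n,round(d['confidence'],2),np.round(d['pixel']),r.sum(),'ztop',zt.round(3),'topmid',((t.min(0)+t.max(0))/2).round(3),'mean',t.mean(0).round(3),'ext',(t.max(0)-t.min(0)).round(3))
for n in ['lever_pad','tote_top_orange','tote_low','tote_top','cheese1']:
    for d in tip_of(p,n): print('tip',n,round(d['confidence'],2),d['pixel'],W[int(d['pixel'][1]),int(d['pixel'][0])].round(3))
E
```

```text
cheese1 0.86 [238. 250.] 439 ztop 0.058 topmid [0.432 0.081 0.054] mean [0.432 0.08  0.055] ext [0.057 0.059 0.014]
cheese1 0.81 [245. 209.] 445 ztop 0.058 topmid [0.528 0.074 0.054] mean [0.527 0.074 0.055] ext [0.059 0.058 0.014]
cheese1 0.72 [286. 248.] 399 ztop 0.059 topmid [ 0.432 -0.034  0.055] mean [ 0.431 -0.034  0.055] ext [0.054 0.057 0.011]
cheese1 0.69 [282. 206.] 437 ztop 0.058 topmid [ 0.544 -0.037  0.054] mean [ 0.543 -0.037  0.055] ext [0.06  0.055 0.015]
cheese1 0.69 [273. 111.] 209 ztop 0.118 topmid [ 0.783 -0.009  0.114] mean [ 0.779 -0.007  0.112] ext [0.059 0.032 0.016]
tote_low 0.59 [162. 205.] 7084 ztop 0.081 topmid [0.546 0.283 0.078] mean [0.547 0.286 0.079] ext [0.295 0.269 0.019]
tote_top 0.95 [380. 205.] 7245 ztop 0.081 topmid [ 0.54  -0.283  0.078] mean [ 0.537 -0.283  0.078] ext [0.294 0.307 0.019]
tote_top 0.32 [284. 249.] 379 ztop 0.059 topmid [ 0.432 -0.034  0.055] mean [ 0.432 -0.034  0.055] ext [0.054 0.052 0.011]
jar 0.73 [316. 162.] 274 ztop 0.068 topmid [ 0.661 -0.128  0.064] mean [ 0.661 -0.128  0.065] ext [0.04  0.037 0.014]
big_cheese 0.81 [19
[... 500 characters left out ...]
ztop 0.138 topmid [ 0.755 -0.003  0.135] mean [0.737 0.004 0.133] ext [0.141 0.068 0.018]
tip lever_pad 0.87 [265.4, 137.9] [0.703 0.014 0.134]
tip tote_top_orange 0.59 [339.8, 236.4] [ 0.466 -0.186  0.001]
tip tote_top_orange 0.16 [375.5, 212.4] [ 0.53  -0.287  0.005]
tip tote_low 0.73 [165.5, 208.6] [0.542 0.283 0.024]
tip tote_low 0.43 [284.2, 207.6] [ 0.537 -0.036  0.054]
tip tote_top 0.88 [377.0, 209.1] [ 0.538 -0.292  0.007]
tip cheese1 0.98 [239.8, 248.7] [0.432 0.082 0.053]
tip cheese1 0.71 [284.2, 250.0] [ 0.426 -0.033  0.055]
tip cheese1 0.68 [242.1, 212.3] [0.524 0.074 0.058]
tip cheese1 0.63 [286.6, 205.7] [ 0.542 -0.041  0.056]
tip cheese1 0.52 [166.2, 211.2] [0.536 0.283 0.009]
```

The pictures show four cheeses on the mat (top view near 240,250; 243,212; 286,250; 285,206). The grey tote is at (162,205) and the blue one at (380,205), both with the orange end to the lower left. The lever pad is at (265,138).

```bash
cat >> h.py <<'E'
def tote(p,W,name,zlo=0.066,zhi=0.095,region=None):
    if region is None: region=cut_out(p,name)[0]['region']
    region=cv2.dilate(region.astype(np.uint8),np.ones((5,5)))>0
    m=region&(W[...,2]>zlo)&(W[...,2]<zhi)
    pts=W[m][:,:2].astype(np.float32)
    (cx,cy),(w,h),a=cv2.minAreaRect(pts*1000)
    if w<h: a+=90; w,h=h,w
    im=p['img'].astype(int); o=region&(im[...,0]>140)&(im[...,0]-im[...,2]>80)&(W[...,2]>0.03)
    oc=np.nanmean(W[o],0)[:2]
    d=np.array([np.cos(np.radians(a)),np.sin(np.radians(a))]); c=np.array([cx,cy])/1000
    if (oc-c)@d<0: a+=180; d=-d
    a=(a+180)%360-180
    return c,a,(w,h),oc,o.sum()
E
python3 - <<'E'
from h import *
p=snapshot('top'); W=cloud(p)
for n in ['tote_low','tote_top']: print(n,tote(p,W,n))
r=cut_out(p,'tally_lever')[0]['region']
im=p['img'].astype(int); red=(im[...,0]>120)&(im[...,1]<70)&(im[...,2]<70)&(W[...,0]>.6)&(abs(W[...,1])<.1)
w=W[red]; print('red',len(w),np.nanmin(w,0),np.nanmax(w,0),np.nanmedian(w,0))
x0,x1,y0,y1=225,315,85,160
cv2.imwrite('pics/cnt.png',cv2.resize(cv2.cvtColor(p['img'],cv2.COLOR_RGB2BGR)[y0:y1,x0:x1],None,fx=8,fy=8,interpolation=cv2.INTER_NEAREST))
for v in range(90,156,4): print(v,' '.join('%4d'%(W[v,u,2]*1000) if W[v,u,2]==W[v,u,2] else ' nan' for u in range(246,298,3)))
print(W[138,246:298:6].round(3).tolist())
E
```

```text
tote_low (array([0.54670551, 0.28582141]), 154.84441375732422, (247.8009796142578, 189.41339111328125), array([0.43939772, 0.33598422]), np.int64(244))
tote_top (array([ 0.5397594 , -0.28156461]), 128.25991821289062, (249.6455535888672, 187.96633911132812), array([ 0.46613946, -0.19022518]), np.int64(169))
red 7 [ 0.78297114 -0.01581288  0.11556212] [ 7.90497142e-01 -4.70723129e-04  1.21511821e-01] [ 0.785526   -0.00557968  0.11989878]
90   34   36   31   22   21   25   20   24   20   21   22   23   24   24   20   17   23   20
94    9   10   12   12   12    7   11    7  131  131  137  131  130  129   11    6   10   13
98   -2    0   -1   -1    5    7   94  119    0   82  127    2  126    0    1    2    0   -1
102   -3    4   -2    2    0   91   78  107    9  103  105  105  117   -2   -3    2    1    0
106    0    0   -3    1   12   96   46   97  103  102  102   52  107   13   95    8    0    5
110    1    4    1    3   76   96   11    9  110  113  117   11   83   90   68    8    1    2
114    0    2   -1   -3   95   71   77    9  104  105   89   84   12   96    3    8    0    1
118  
[... 440 characters left out ...]
   8    2   -1   -1    0
138   -1    0   12   14  139  138  136  136  133   10    6   10   10    8    2    1    0   -2
142   -2    8   14    7  128  132  133  139  136    9    7    8   11   10    0    0    1    0
146    2    3    3    9   11   13    5    9   11    8    9   11   11   -2    0   -1    0    0
150   -3    2    0   -1    0   -2    0    0    6    5    9    7   11    1   -1   -1   -2    0
154    5    0    1   -2    2    2    1   -1    0   -1    2   -1    2   -2    0    0    3    0
[[0.746, 0.065, -0.001], [0.742, 0.048, 0.012], [0.698, 0.031, 0.14], [0.699, 0.016, 0.137], [0.7, 0.001, 0.133], [0.743, -0.02, 0.007], [0.742, -0.037, 0.01], [0.744, -0.054, 0.003], [0.745, -0.071, 0.0]]
```

View pics/cnt.png

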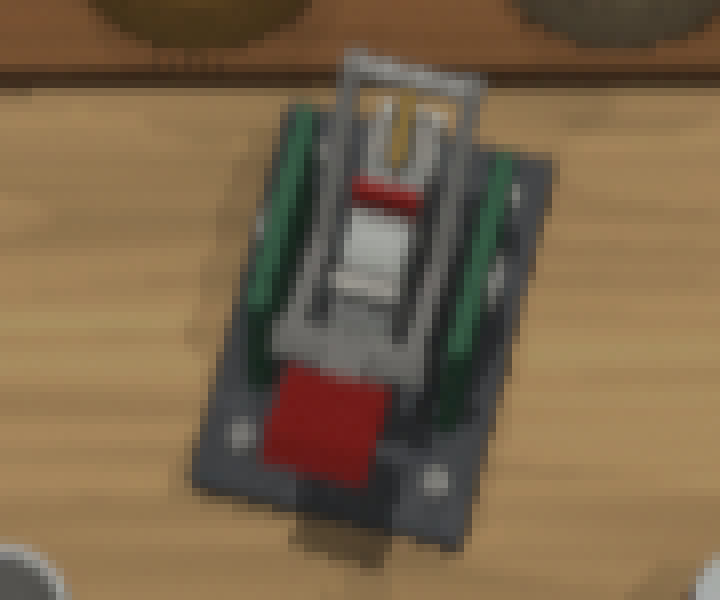

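Call:
{"fn": "carry_out", "kwargs": {
  "linear": [
    [0.23,-0.23,0.06],
    [0.23,-0.23,0.06],
    [0.23,-0.23,0.06],
    [0.23,-0.23,0.06],
    [0.23,-0.23,0.06],
    [0.23,-0.23,0.06],
    [0.23,-0.23,0.06],
    [0.23,-0.23,0.06]
  ],
  "roll": [-1.593,-1.593,-1.593,-1.593,-1.593,-1.593,-1.593,-1.593],
  "gripper": 0.87,
  "grip_force": 30
}}

```text
clock: 1.67
tool_pos: [0.4851, 0.3393, 0.3185]
eef_rot: [0.654, 0.757, 0.0, 0.0]
contact_force: [0.4, 1.3, 0.3]
opening: 0.874
```

Call:
{"fn": "carry_out", "kwargs": {
  "linear": [
    [0.0,-0.04,0.0],
    [0.0,-0.04,0.0],
    [0.0,-0.04,0.0],
    [0.0,-0.04,0.0],
    [0.0,-0.04,0.0],
    [0.0,-0.04,0.0]
  ],
  "roll": [-0.586,-0.586,-0.586,-0.586,-0.586,-0.586]
}}

```text
clock: 2.17
tool_pos: [0.485, 0.2994, 0.3185]
eef_rot: [0.845, 0.535, 0.0, 0.0]
contact_force: [-1.1, -0.7, -0.6]
opening: 0.87
```

```bash
cat >> h.py <<'E'
def jaw():
    s=status.get_state(); x,y,z,w=s['eef_rot']
    return s['tool_pos'], 2*np.degrees(np.arctan2(y,x))-90
E
python3 - <<'E'
from h import *
print(jaw(), status.get_state()['q'].round(2))
p=snapshot('wrist'); W=cloud(p); save(p,'w1')
try: print(tote(p,W,'tote_low'))
except Exception as e: print(e)
E
```

```text
(array([0.48500946, 0.29937711, 0.3185385 ]), np.float64(-25.323573633488024)) [-0.78  0.55  0.24  1.67 -0.16  0.94 -0.92]
(array([0.54741785, 0.28574405]), 154.85606384277344, (248.64932250976562, 188.3207244873047), array([0.4449982 , 0.34100475]), np.int64(1390))
```

View pics/w1.png

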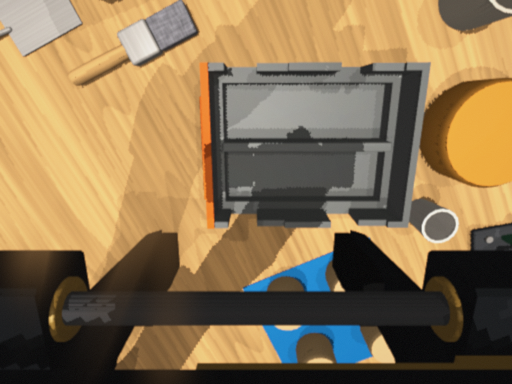

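Call:
{"fn": "carry_out", "kwargs": {
  "linear": [
    [-0.053,-0.218,-0.17],
    [-0.053,-0.218,-0.17],
    [-0.053,-0.218,-0.17],
    [-0.053,-0.218,-0.17],
    [-0.053,-0.218,-0.17],
    [-0.053,-0.218,-0.17],
    [-0.053,-0.218,-0.17],
    [-0.053,-0.218,-0.17]
  ],
  "roll": [0.008,0.008,0.008,0.008,0.008,0.008,0.008,0.008]
}}

```text
clock: 2.93
tool_pos: [0.4285, 0.0754, 0.1461]
eef_rot: [0.843, 0.538, -0.004, -0.0]
contact_force: [-1.1, -1.2, 0.7]
opening: 0.87
```

```bash
cat >> h.py <<'E'
def cheeses(cam='top',name=None):
    p=snapshot(cam); W=cloud(p); out=[]
    for d in cut_out(p,'cheese1'):
        w=W[d['region']]; w=w[~np.isnan(w[:,0])]
        if len(w)<30: continue
        zt=np.percentile(w[:,2],90); t=w[abs(w[:,2]-zt)<0.012]
        (c,r)=cv2.minEnclosingCircle(t[:,:2].astype(np.float32)*1000)
        print('%.2f'%d['confidence'],np.round(d['pixel']),len(w),'zt %.3f'%zt,'mean',t.mean(0)[:2].round(4),'circ',np.round(c,1),round(r,1))
    if name: save(p,name)
    return p,W
E
python3 - <<'E'
from h import *
print(jaw())
cheeses('wrist','w2'); cheeses('top','t2')
E
```

```text
(array([0.42847323, 0.0754245 , 0.14614657]), np.float64(-24.882356322484355))
0.89 [424. 241.] 3479 zt 0.055 mean [ 0.5416 -0.0176] circ [544.2 -36.5] 29.8
0.86 [384. 137.] 7082 zt 0.056 mean [0.5278 0.0768] circ [529.   74.7] 30.0
0.78 [258. 189.] 5684 zt 0.056 mean [0.4338 0.0829] circ [432.7  80.7] 29.8
0.66 [312. 288.] 2927 zt 0.055 mean [ 0.4314 -0.0378] circ [433.6 -33.9] 29.7
0.61 [286. 247.] 375 zt 0.058 mean [ 0.4313 -0.0343] circ [432.  -33.7] 28.4
0.59 [284. 207.] 444 zt 0.058 mean [ 0.5427 -0.0372] circ [543.7 -37.2] 30.1
```

View pics/w2.png

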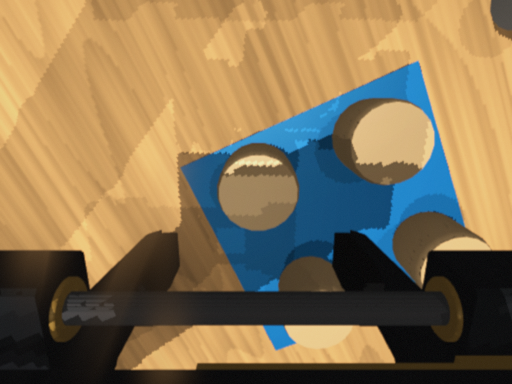

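View pics/t2.png

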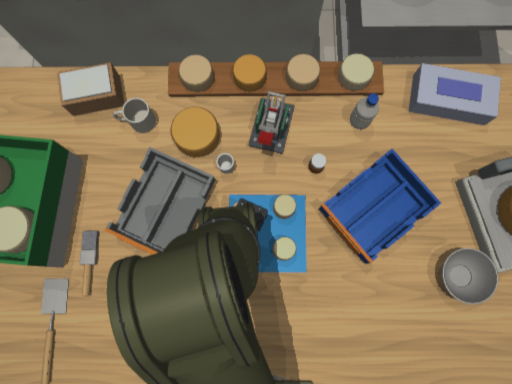

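Call:
{"fn": "carry_out", "kwargs": {
  "linear": [
    [0.004,0.005,-0.02],
    [0.004,0.005,-0.06],
    [0.004,0.005,-0.09],
    [0.004,0.005,-0.106],
    [0.004,0.005,-0.106],
    [0.004,0.005,-0.106]
  ],
  "roll": [0,0,0,0,0,0]
}}

```text
clock: 3.63
tool_pos: [0.4419, 0.0912, 0.0476]
eef_rot: [0.84, 0.543, -0.001, -0.002]
contact_force: [-0.4, -0.5, -0.5]
opening: 0.875
```

Call:
{"fn": "carry_out", "kwargs": {
  "linear": [
    [0,0,0],
    [0,0,0],
    [0,0,0],
    [0,0,0],
    [0,0,0]
  ],
  "roll": [0,0,0,0,0],
  "gripper": 0.4,
  "grip_force": 30
}}

```text
clock: 4.05
tool_pos: [0.4424, 0.0919, 0.048]
eef_rot: [0.839, 0.544, -0.0, -0.002]
contact_force: [-0.1, 1.8, 2.1]
opening: 0.643
```

```bash
python3 - <<'E'
from h import *
s=status.get_state();print(jaw(), s['q'].round(3),s['qd'].round(3),s['opening'],s['contact_force'])
p,W=cheeses('wrist','w3')
p=snapshot('scene');save(p,'s3')
E
```

```text
(array([0.44241809, 0.09194881, 0.04804189]), np.float64(-24.112238587031513)) [-0.325  0.896  0.034  2.216 -0.784  0.044  0.059] [ 0.003  0.003 -0.003 -0.001 -0.015  0.     0.012] 0.6434154533040459 [-0.094251    1.7509629   2.14182875]
0.81 [440. 200.] 14364 zt 0.056 mean [0.5266 0.0864] circ [528.1  77. ] 28.9
0.73 [256. 274.] 11242 zt 0.056 mean [0.439 0.083] circ [436.8  78. ] 29.5
0.65 [321. 360.] 132 zt 0.006 mean [ 0.444 -0.009] circ [443.2 -11.3] 10.4
```

View pics/w3.png

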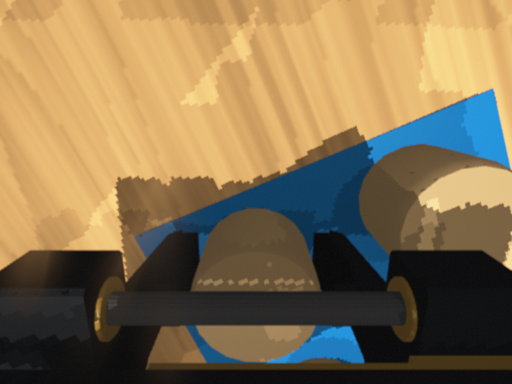

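View pics/s3.png

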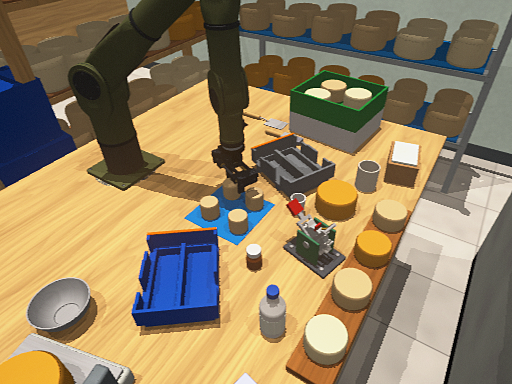

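Call:
{"fn": "carry_out", "kwargs": {
  "linear": [
    [0.004,0.01,0],
    [0.01,0.025,0],
    [0.016,0.04,0],
    [0.022,0.055,0],
    [0.028,0.07,0],
    [0.03,0.075,0],
    [0.03,0.075,0]
  ],
  "roll": [0,0,0,0,0,0,0]
}}

```text
clock: 4.78
tool_pos: [0.4729, 0.1681, 0.0481]
eef_rot: [0.839, 0.545, 0.0, -0.002]
contact_force: [0.6, 1.3, 1.5]
opening: 0.638
```

```bash
python3 - <<'E'
from h import *
s=status.get_state();print(jaw(), s['q'].round(3),s['opening'])
p,W=cheeses('wrist','w4')
E
```

```text
(array([0.47285115, 0.16811421, 0.04805427]), np.float64(-24.010070719007373)) [-0.548  0.921  0.196  2.077 -0.817  0.221 -0.043] 0.6376765039246436
0.58 [256. 274.] 11256 zt 0.056 mean [0.4695 0.1591] circ [467.2 154.1] 29.6
```

View pics/w4.png

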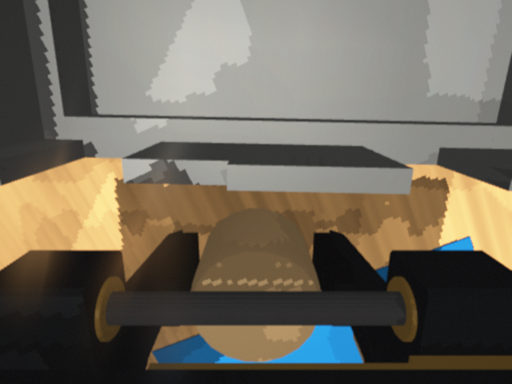

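Call:
{"fn": "carry_out", "kwargs": {
  "linear": [
    [0,0,0],
    [0,0,0],
    [0,0,0],
    [-0.006,-0.014,-0.008],
    [-0.006,-0.014,-0.008],
    [-0.006,-0.014,-0.008],
    [-0.006,-0.014,-0.008]
  ],
  "roll": [0,0,0,-0.015,-0.015,-0.015,-0.015],
  "gripper": 0.87
}}

```text
clock: 5.47
tool_pos: [0.4666, 0.1527, 0.0401]
eef_rot: [0.843, 0.537, -0.0, -0.002]
contact_force: [-0.3, -0.1, 0.3]
opening: 0.87
```

Call:
{"fn": "carry_out", "kwargs": {
  "linear": [
    [0,0,0],
    [0,0,0],
    [0,0,0],
    [0,0,0],
    [0,0,0]
  ],
  "roll": [0,0,0,0,0],
  "gripper": 0.4,
  "grip_force": 30
}}

```text
clock: 5.88
tool_pos: [0.4668, 0.1533, 0.0403]
eef_rot: [0.843, 0.538, 0.0, -0.002]
contact_force: [0.5, 0.2, 1.3]
opening: 0.675
```

```bash
python3 - <<'E'
from h import *
s=status.get_state();print(jaw(), s['q'].round(3),s['opening'])
p,W=cheeses('wrist','w5')
E
```

```text
(array([0.46683793, 0.15329302, 0.04030646]), np.float64(-24.967845733523205)) [-0.497  0.928  0.147  2.106 -0.831  0.166 -0.019] 0.6753741483850222
0.96 [257. 258.] 13350 zt 0.056 mean [0.4703 0.1594] circ [466.2 152.1] 30.2
```

Call:
{"fn": "carry_out", "kwargs": {
  "linear": [
    [0,0,0.03],
    [0,0,0.07],
    [0,0,0.11],
    [0.01,0.03,0.12],
    [0.02,0.065,0.12],
    [0.03,0.1,0.12],
    [0.04,0.135,0.12],
    [0.048,0.17,0.12]
  ],
  "roll": [0,0,0,0,0,0,0,0]
}}

```text
clock: 6.65
tool_pos: [0.5146, 0.3249, 0.1602]
eef_rot: [0.843, 0.538, -0.0, -0.002]
contact_force: [1.1, 1.0, -1.8]
opening: 0.677
```

Call:
{"fn": "carry_out", "kwargs": {
  "linear": [
    [0.005,0.022,0.0],
    [0.005,0.022,0.0],
    [0.005,0.022,0.0]
  ],
  "roll": [0,0,0]
}}

```text
clock: 6.9
tool_pos: [0.5185, 0.3483, 0.1591]
eef_rot: [0.842, 0.539, -0.001, -0.002]
contact_force: [0.3, -1.2, -2.1]
opening: 0.676
```

```bash
python3 - <<'E'
from h import *
s=status.get_state();print(jaw(), s['q'].round(3),s['opening'])
p,W=cheeses('wrist','w6')
E
```

```text
(array([0.51852923, 0.34830775, 0.15909436]), np.float64(-24.778474145254165)) [-0.967  0.894  0.585  1.674 -0.664  0.783 -0.499] 0.6760386272158575
0.96 [258. 260.] 13518 zt 0.174 mean [0.5219 0.3544] circ [518.2 347.8] 30.2
```

View pics/w6.png

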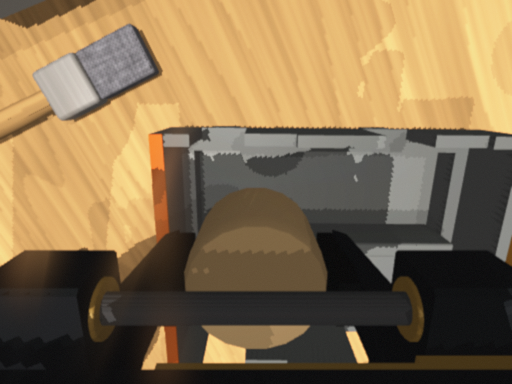

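Call:
{"fn": "carry_out", "kwargs": {
  "linear": [
    [0.001,-0.0035,-0.02],
    [0.001,-0.0035,-0.05],
    [0.001,-0.0035,-0.08],
    [0.001,-0.0035,-0.095],
    [0.001,-0.0035,-0.105],
    [0.001,-0.0035,-0.111],
    [0.001,-0.0035,-0.112],
    [0.001,-0.0035,-0.112]
  ],
  "roll": [0,0,0,0,0,0,0,0]
}}

```text
clock: 7.67
tool_pos: [0.5218, 0.3413, 0.0514]
eef_rot: [0.844, 0.536, 0.001, -0.002]
contact_force: [-1.9, 0.4, 19.0]
opening: 0.677
```

```bash
python3 - <<'E'
from h import *
s=status.get_state();print(jaw(), s['q'].round(3),s['opening'],s['contact_force'],s['moment'])
p,W=cheeses('wrist','w7')
p=snapshot('scene'); save(p,'s7')
p=snapshot('top'); W=cloud(p); save(p,'t7'); print(tote(p,W,'tote_low'))
cv2.imwrite('pics/s7z.png',cv2.resize(cv2.imread('pics/s7.png')[100:220,180:360],None,fx=4,fy=4))
E
```

```text
(array([0.52183146, 0.34130195, 0.0514053 ]), np.float64(-25.182438608340206)) [-0.895  1.032  0.46   1.714 -0.773  0.585 -0.404] 0.6774455234055037 [-1.94741698  0.42095161 18.96070883] [0.23293697 0.75475972 0.04233792]
0.81 [256. 238.] 15342 zt 0.078 mean [0.5287 0.3546] circ [530.2 358. ] 28.8
(array([ 0.78963177, -0.00822686]), 178.8377456665039, (82.01629638671875, 40.033931732177734), array([ 0.78669156, -0.00425536]), np.int64(2))
```

View pics/w7.png

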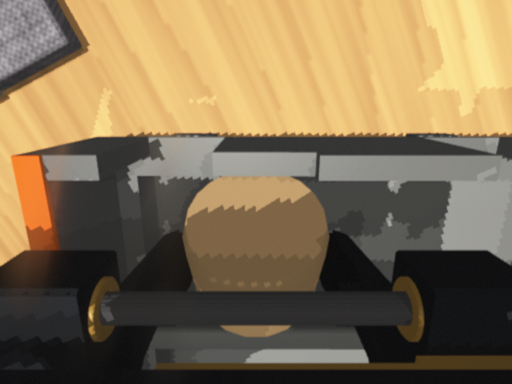

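View pics/s7z.png

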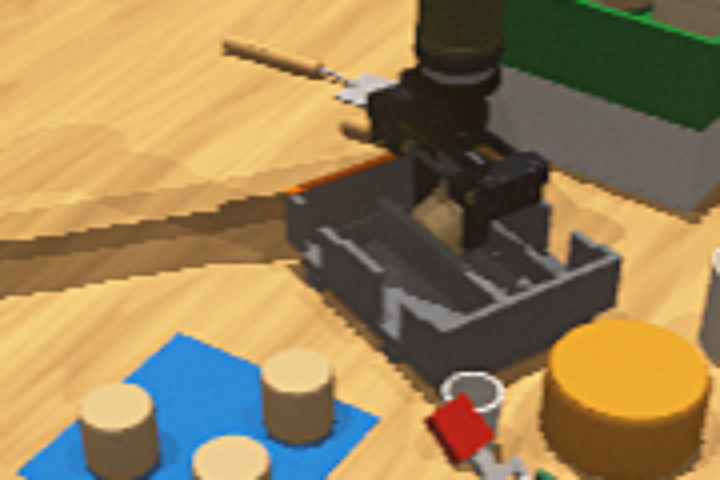

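Call:
{"fn": "carry_out", "kwargs": {
  "linear": [
    [0,0,0.02],
    [0,0,0.05],
    [0,0,0.08],
    [0,0,0.09],
    [0,0,0.09],
    [0,0,0.09]
  ],
  "roll": [0,0,0,0,0,0]
}}

```text
clock: 8.42
tool_pos: [0.5213, 0.3405, 0.1411]
eef_rot: [0.844, 0.536, 0.0, -0.002]
contact_force: [-1.0, -0.2, -1.5]
opening: 0.675
```

```bash
python3 - <<'E'
from h import *
print(jaw())
p=snapshot('wrist'); save(p,'w8'); W=cloud(p)
d=cut_out(p,'cheese1')[0]; w=W[d['region']]; w=w[~np.isnan(w[:,0])]
print(d['confidence'],w.min(0),w.max(0))
ex=np.array([np.cos(np.radians(154.85)),np.sin(np.radians(154.85))]); ey=np.array([-ex[1],ex[0]]); c=np.array([.547,.286])
X=(W[...,:2]-c)@ex*1000; Y=(W[...,:2]-c)@ey*1000; Z=W[...,2]*1000
# profile of heights across y at x in -60..-20 (far from cheese)
m=(X>-85)&(X<-10)&(Z<100)
for y in range(-110,111,4):
    k=m&(abs(Y-y)<2)
    if k.sum()>5: print(y,k.sum(),np.percentile(Z[k],[10,50,90]).round())
E
```

```text
(array([0.5213072 , 0.34054209, 0.14108518]), np.float64(-25.228191691007098))
0.73 [0.42908252 0.21897746 0.00282774] [0.56287813 0.38166643 0.20363019]
-110 471 [-1.  0.  1.]
-106 466 [-1.  0.  1.]
-102 474 [-1.  0.  1.]
-98 534 [-1.  0.  1.]
-94 1237 [-0. 41. 79.]
-90 832 [30. 74. 80.]
-86 438 [30. 68. 80.]
-82 246 [29. 30. 31.]
-78 511 [29. 30. 31.]
-74 92 [4. 5. 6.]
-70 462 [4. 5. 6.]
-66 457 [4. 5. 6.]
-62 436 [4. 5. 6.]
-58 405 [4. 5. 6.]
-54 433 [4. 5. 6.]
-50 444 [4. 5. 6.]
-46 385 [4. 5. 6.]
-42 419 [4. 5. 6.]
-38 418 [4. 5. 6.]
-34 382 [4. 5. 6.]
-30 418 [4. 5. 6.]
-26 376 [4. 5. 6.]
-22 397 [4. 5. 6.]
-18 367 [4. 5. 6.]
-14 351 [4. 5. 6.]
-10 367 [4. 5. 6.]
-6 2097 [ 5. 29. 49.]
-2 249 [49. 50. 51.]
2 135 [49. 50. 51.]
6 42 [49. 50. 50.]
30 74 [4. 5. 6.]
34 75 [4. 5. 6.]
38 62 [4. 5. 6.]
42 46 [4. 5. 6.]
46 24 [4. 5. 6.]
50 23 [4. 5. 5.]
54 15 [4. 5. 6.]
58 25 [4. 5. 6.]
78 14 [30. 31. 31.]
82 122 [29. 30. 31.]
86 850 [30. 46. 61.]
90 51 [29. 30. 31.]
94 24 [29. 30. 30.]
```

View pics/w8.png

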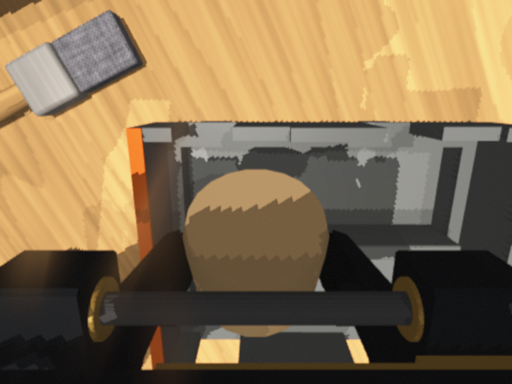

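```bash
python3 - <<'E'
from h import *
t,_=jaw(); p=snapshot('wrist'); W=cloud(p)
ex=np.array([np.cos(np.radians(154.85)),np.sin(np.radians(154.85))]); ey=np.array([-ex[1],ex[0]])
im=p['img'].astype(int)
for v in range(160,345,8):
    q=W[v,256]; r=(q[:2]-t[:2]); print(v,'x %.1f y %.1f z %.1f'%(r@ex*1000,r@ey*1000,(q[2]-t[2])*1000),im[v,256])
E
```

```text
160 x -0.4 y -23.4 z -134.0 [66 66 64]
168 x -0.4 y -16.7 z -134.4 [81 74 66]
176 x -0.8 y -38.2 z -13.8 [184 150 104]
184 x -0.9 y -35.6 z -9.8 [184 151 104]
192 x -0.9 y -33.1 z -5.6 [184 150 103]
200 x -0.9 y -31.0 z -1.0 [183 149 103]
208 x -0.9 y -28.8 z 2.8 [117  93  64]
216 x -0.9 y -26.9 z 7.0 [118  93  64]
224 x -0.9 y -24.3 z 9.0 [119  94  65]
232 x -1.0 y -22.3 z 12.3 [117  92  63]
240 x -1.0 y -20.8 z 16.2 [117  93  63]
248 x -1.0 y -18.1 z 17.5 [116  93  63]
256 x -1.0 y -17.4 z 22.5 [100  80  54]
264 x -1.0 y -15.0 z 24.0 [101  81  55]
272 x -1.0 y -13.7 z 27.2 [101  81  55]
280 x -1.0 y -12.3 z 30.0 [100  80  54]
288 x -1.0 y -8.2 z 28.4 [102  82  56]
296 x -1.1 y -26.6 z 60.6 [40 38 38]
304 x -1.1 y -25.4 z 62.0 [42 42 41]
312 x -1.1 y -23.7 z 62.7 [43 42 42]
320 x -1.1 y -21.4 z 62.5 [42 41 41]
328 x -1.0 y 21.7 z 11.7 [136 110  75]
336 x -0.9 y 29.8 z 6.9 [115  95  66]
344 x -0.6 y 123.9 z -95.4 [48 49 47]
```

Call:
{"fn": "carry_out", "kwargs": {
  "linear": [
    [0.025,0,0],
    [0.05,-0.001,0],
    [0.051,-0.001,-0.01],
    [0.051,-0.001,-0.02],
    [0.051,-0.001,-0.02],
    [0.051,-0.001,-0.02]
  ],
  "roll": [0,0,0,0,0,0]
}}

```text
clock: 9.07
tool_pos: [0.5692, 0.3396, 0.1174]
eef_rot: [0.844, 0.536, -0.003, -0.003]
contact_force: [-0.6, -0.0, -1.2]
opening: 0.673
```

```bash
cat >> h.py <<'E'
A0=154.85; EX=np.array([np.cos(np.radians(A0)),np.sin(np.radians(A0))]); EY=np.array([-EX[1],EX[0]]); C0=np.array([.547,.286])
def tf(xy): r=(np.asarray(xy)[...,:2]-C0); return np.stack([r@EX,r@EY],-1)*1000
def section(u0=256):
    t,_=jaw(); p=snapshot('wrist'); W=cloud(p)
    print('tcp',t.round(4),'tote',tf(t).round(1),'open',status.get_state()['opening'])
    prev=None
    for v in range(100,370,8):
        q=W[v,u0]; print(v,'rel y %.1f z %.1f'%((q[:2]-t[:2])@EY*1000,(q[2]-t[2])*1000),p['img'][v,u0])
    return p,W
E
python3 - <<'E'
from h import *
p,W=section()
T=tf(W); k=(abs(T[...,0]-0)<12)&(W[...,2]>.07)&(W[...,2]<.086)&(abs(T[...,1]+90)<12); print(np.percentile(T[k][:,1],[2,50,98]))
E
```

```text
tcp [0.5692 0.3396 0.1174] tote [  2.7 -58. ] open 0.6778179743063547
100 rel y -70.3 z -116.6 [236 193 121]
108 rel y -64.6 z -117.8 [236 195 122]
116 rel y -58.9 z -118.1 [233 189 119]
124 rel y -53.1 z -117.5 [230 185 116]
132 rel y -47.3 z -117.4 [237 194 122]
140 rel y -41.5 z -116.3 [235 191 121]
148 rel y -35.4 z -116.4 [171 128  77]
156 rel y -36.0 z -78.4 [47 48 47]
164 rel y -36.0 z -52.5 [50 50 47]
172 rel y -39.7 z -15.3 [185 151 103]
180 rel y -36.7 z -12.4 [186 152 105]
188 rel y -34.3 z -7.7 [186 152 104]
196 rel y -32.3 z -2.7 [186 152 104]
204 rel y -29.5 z -0.5 [187 153 105]
212 rel y -27.7 z 4.5 [119  94  63]
220 rel y -25.6 z 7.8 [118  95  64]
228 rel y -23.5 z 11.0 [118  94  64]
236 rel y -21.2 z 13.2 [120  96  65]
244 rel y -19.6 z 16.9 [119  95  65]
252 rel y -17.7 z 19.7 [119  94  64]
260 rel y -16.3 z 23.1 [102  81  55]
268 rel y -14.9 z 26.3 [101  79  54]
276 rel y -13.6 z 29.3 [100  79  54]
284 rel y -10.3 z 29.0 [102  81  55]
292 rel y -26.5 z 58.2 [38 37 35]
300 rel y -25.5 z 60.1 [41 42 41]
308 rel y -24.5 z 61.8 [43 42 42]
316 rel y -23.4 z 63.2 [43 41 41]
324 rel y -20.0 z 61.7 [53 47 44]
332 rel y 25.6 z 9.5 [136 111  75]
340 rel y 133.5 z -110.3 [49 49 48]
348 rel y 133.4 z -100.7 [48 49 48]
356 rel y 135.3 z -93.8 [47 50 46]
364 rel y -16.9 z 70.6 [74 57 27]
[-94.32565962 -94.03165892 -92.71769127]
```

Call:
{"fn": "carry_out", "kwargs": {
  "linear": [
    [-0.0026,-0.0054,0],
    [-0.0026,-0.0054,-0.005],
    [-0.0026,-0.0054,-0.01],
    [-0.0026,-0.0054,-0.01],
    [-0.0026,-0.0054,-0.01]
  ],
  "roll": [0,0,0,0,0]
}}

```text
clock: 9.53
tool_pos: [0.5669, 0.3346, 0.108]
eef_rot: [0.844, 0.536, -0.003, -0.003]
contact_force: [0.5, -0.2, -2.1]
opening: 0.675
```

```bash
python3 - <<'E'
from h import *
s=status.get_state(); print(tf(s['tool_pos']),s['tool_pos'],s['contact_force'])
E
```

```text
[  2.64839862 -52.42810214] [0.56688407 0.33458337 0.10804538] [ 0.47616381 -0.19814147 -2.13641628]
```

Now press down gently with the tilted cheese's outer side on the rim edge to right it.

Call:
{"fn": "carry_out", "kwargs": {
  "linear": [
    [0,0,-0.003],
    [0,0,-0.006],
    [0,0,-0.009],
    [0,0,-0.012],
    [0,0,-0.015],
    [0,0,-0.017],
    [0,0,-0.017]
  ],
  "roll": [0,0,0,0,0,0,0],
  "grip_force": 18
}}

```text
clock: 10.12
tool_pos: [0.5668, 0.3336, 0.0905]
eef_rot: [0.844, 0.536, -0.003, -0.003]
contact_force: [-1.0, -4.4, 0.9]
opening: 0.674
```

```bash
python3 - <<'E'
from h import *
s=status.get_state(); print(s['contact_force'])
p,W=section(); save(p,'w9')
E
```

```text
[-1.03427868 -4.4189721   0.93524699]
tcp [0.5668 0.3336 0.0905] tote [  2.4 -51.5] open 0.6763839256567157
100 rel y -70.4 z -89.6 [234 191 120]
108 rel y -65.4 z -89.3 [231 186 115]
116 rel y -60.2 z -91.8 [228 181 113]
124 rel y -55.1 z -91.6 [233 186 117]
132 rel y -50.1 z -88.3 [235 190 119]
140 rel y -44.6 z -90.5 [233 186 117]
148 rel y -39.3 z -90.3 [115  87  54]
156 rel y -42.4 z -41.5 [50 51 49]
164 rel y -42.5 z -19.8 [48 49 47]
172 rel y -40.7 z -11.0 [149 150 144]
180 rel y -37.4 z -9.6 [168 141 102]
188 rel y -36.8 z 1.2 [215 181 125]
196 rel y -34.0 z 2.8 [217 182 127]
204 rel y -31.3 z 5.0 [215 181 125]
212 rel y -28.8 z 7.5 [123 100  68]
220 rel y -26.4 z 9.8 [123 100  67]
228 rel y -23.5 z 10.9 [124 101  68]
236 rel y -20.4 z 11.4 [126 102  69]
244 rel y -18.8 z 15.2 [126 101  68]
252 rel y -16.1 z 16.5 [101  81  55]
260 rel y -13.5 z 17.9 [103  83  57]
268 rel y -11.4 z 20.1 [105  84  59]
276 rel y -9.4 z 22.3 [105  85  58]
284 rel y -7.0 z 23.7 [103  83  57]
292 rel y -26.1 z 57.7 [37 34 33]
300 rel y -26.6 z 61.7 [38 39 39]
308 rel y -24.4 z 61.6 [41 41 40]
316 rel y -22.9 z 62.5 [42 41 41]
324 rel y -20.4 z 62.1 [47 44 42]
332 rel y 104.2 z -85.1 [146 145 138]
340 rel y 111.9 z -85.3 [150 151 145]
348 rel y 119.5 z -85.2 [124 123 119]
356 rel y 128.0 z -86.0 [73 74 72]
364 rel y -17.9 z 71.6 [69 52 23]
```

View pics/w9.png

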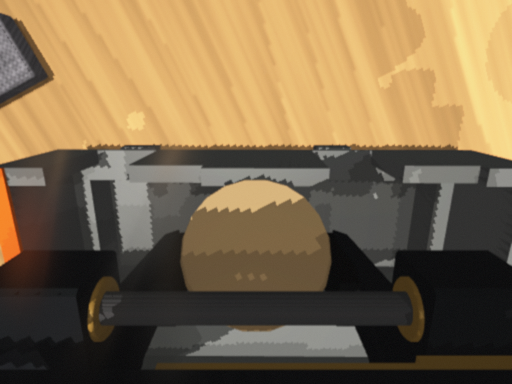

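Call:
{"fn": "carry_out", "kwargs": {
  "linear": [
    [0.0005,0.001,0.004],
    [0.0023,0.005,0.004],
    [0.0023,0.005,0.002],
    [0.0023,0.005,-0.001],
    [0.0023,0.005,-0.003],
    [0.0023,0.005,-0.005],
    [0.0023,0.005,-0.006],
    [0.0023,0.005,-0.006]
  ],
  "roll": [0,0,0,0,0,0,0,0]
}}

```text
clock: 10.83
tool_pos: [0.5689, 0.3386, 0.0842]
eef_rot: [0.844, 0.536, -0.004, -0.003]
contact_force: [-0.7, -2.2, 1.0]
opening: 0.677
```

```bash
python3 - <<'E'
from h import *
s=status.get_state(); print(s['contact_force'])
p,W=section(); save(p,'w10')
E
```

```text
[-0.68866821 -2.24496892  1.03877433]
tcp [0.5689 0.3386 0.0842] tote [  2.5 -56.9] open 0.6773129032113845
100 rel y -70.4 z -83.5 [232 188 117]
108 rel y -65.6 z -82.9 [232 189 117]
116 rel y -60.6 z -84.1 [230 184 115]
124 rel y -55.6 z -84.2 [227 178 111]
132 rel y -50.6 z -84.1 [230 183 114]
140 rel y -45.5 z -83.7 [233 189 118]
148 rel y -40.2 z -84.5 [232 185 116]
156 rel y -39.8 z -56.2 [65 57 49]
164 rel y -39.9 z -32.7 [48 50 48]
172 rel y -39.9 z -14.7 [47 48 46]
180 rel y -38.7 z -4.5 [145 146 139]
188 rel y -35.2 z -4.8 [116 116 110]
196 rel y -35.2 z 7.0 [180 147 103]
204 rel y -32.8 z 9.3 [234 206 149]
212 rel y -30.1 z 11.1 [176 146 103]
220 rel y -27.3 z 12.2 [136 111  78]
228 rel y -24.3 z 12.8 [137 112  80]
236 rel y -21.8 z 14.5 [137 112  80]
244 rel y -19.2 z 16.0 [139 117  82]
252 rel y -16.9 z 18.1 [138 114  81]
260 rel y -13.5 z 17.8 [112  93  66]
268 rel y -10.6 z 18.6 [114  93  66]
276 rel y -8.3 z 20.4 [112  92  65]
284 rel y -5.9 z 21.9 [112  92  64]
292 rel y -26.2 z 57.8 [37 35 33]
300 rel y -26.2 z 61.0 [38 37 38]
308 rel y -24.9 z 62.3 [39 39 37]
316 rel y -22.8 z 62.4 [41 40 39]
324 rel y -20.7 z 62.5 [48 46 43]
332 rel y 8.6 z 29.9 [110  91  64]
340 rel y 11.3 z 30.8 [111  92  64]
348 rel y 14.1 z 31.6 [126 119 105]
356 rel y 121.5 z -78.9 [121 122 118]
364 rel y -17.3 z 70.9 [72 55 27]
```

Call:
{"fn": "carry_out", "kwargs": {
  "linear": [
    [0,0,0.03],
    [0,0,0.06],
    [-0.01,-0.02,0.08],
    [-0.03,-0.055,0.08],
    [-0.05,-0.09,0.08],
    [-0.07,-0.125,0.08],
    [-0.09,-0.16,0.06],
    [-0.102,-0.188,0.04]
  ],
  "roll": [0,0,0,0,0,0,0,0]
}}

```text
clock: 11.55
tool_pos: [0.4665, 0.1503, 0.1252]
eef_rot: [0.844, 0.537, -0.002, -0.002]
contact_force: [1.7, 0.3, -3.4]
opening: 0.68
```

Call:
{"fn": "carry_out", "kwargs": {
  "linear": [
    [0,0,-0.02],
    [0,0,-0.04],
    [0,0,-0.05],
    [0,0,-0.05],
    [0,0,-0.05]
  ],
  "roll": [0,0,0,0,0]
}}

```text
clock: 11.97
tool_pos: [0.4669, 0.1509, 0.0749]
eef_rot: [0.844, 0.537, -0.002, -0.002]
contact_force: [0.4, -0.1, -1.6]
opening: 0.675
```

```bash
python3 - <<'E'
from h import *
s=status.get_state(); print(s['tool_pos'],s['contact_force'],s['q'].round(3))
p,W=section(); save(p,'w11')
E
```

```text
[0.4668801  0.1509044  0.07493211] [ 0.43949923 -0.14189127 -1.58925154] [-0.559  0.872  0.259  2.105 -0.836  0.273 -0.01 ]
tcp [0.4669 0.1509 0.0749] tote [ 15.1 156.3] open 0.6775478153442309
100 rel y -71.0 z 4.6 [157 156 149]
108 rel y -68.2 z 4.8 [158 156 149]
116 rel y -65.3 z 4.7 [169 153 133]
124 rel y -56.4 z -76.0 [200 155  94]
132 rel y -51.7 z -75.2 [207 159  98]
140 rel y -46.9 z -73.7 [200 154  95]
148 rel y nan z nan [215 167 102]
156 rel y -36.7 z -75.3 [198 153  94]
164 rel y -31.6 z -74.8 [101  76  46]
172 rel y -26.5 z -74.4 [111  84  50]
180 rel y -21.2 z -74.8 [119  88  53]
188 rel y -15.9 z -74.4 [118  87  53]
196 rel y -35.5 z 8.1 [222 187 133]
204 rel y -32.9 z 10.0 [128 104  73]
212 rel y -30.0 z 10.8 [129 106  74]
220 rel y -27.0 z 11.6 [132 109  76]
228 rel y -25.2 z 15.1 [131 109  76]
236 rel y -22.0 z 15.2 [131 107  75]
244 rel y -19.1 z 16.1 [131 107  76]
252 rel y -16.4 z 17.1 [115  94  66]
260 rel y -14.0 z 18.9 [106  88  62]
268 rel y -10.9 z 19.3 [108  90  62]
276 rel y -8.4 z 20.7 [109  91  64]
284 rel y -5.9 z 22.1 [108  89  64]
292 rel y -25.9 z 57.6 [36 34 31]
300 rel y -25.1 z 59.7 [37 37 38]
308 rel y -23.7 z 60.9 [37 37 37]
316 rel y -22.8 z 62.7 [40 38 38]
324 rel y -20.6 z 62.7 [46 43 39]
332 rel y 9.7 z 28.7 [138 113  80]
340 rel y 11.3 z 30.9 [107  88  63]
348 rel y 109.3 z -74.3 [ 59 131 185]
356 rel y 116.1 z -73.8 [ 37 143 213]
364 rel y -18.0 z 71.9 [68 55 31]
```

View pics/w11.png

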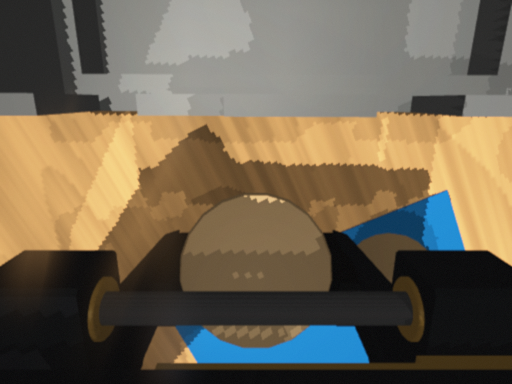

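Call:
{"fn": "carry_out", "kwargs": {
  "linear": [
    [0,0,-0.02],
    [0,0,-0.028],
    [0,0,-0.032],
    [0,0,-0.036],
    [0,0,-0.039],
    [0,0,-0.041],
    [0,0,-0.041]
  ],
  "roll": [0,0,0,0,0,0,0],
  "grip_force": 15
}}

```text
clock: 12.6
tool_pos: [0.466, 0.1483, 0.0355]
eef_rot: [0.844, 0.536, -0.002, -0.001]
contact_force: [-1.9, -3.3, 6.0]
opening: 0.677
```

```bash
python3 - <<'E'
from h import *
s=status.get_state(); print(s['tool_pos'],s['contact_force'],s['q'].round(3))
p,W=cheeses('wrist')
p,W=section(); save(p,'w12')
E
```

```text
[0.4659575  0.14829248 0.03547278] [-1.94355857 -3.2591074   6.03224996] [-0.494  0.939  0.153  2.109 -0.875  0.163  0.026]
0.96 [255. 273.] 14152 zt 0.064 mean [0.4689 0.1529] circ [468.1 151.1] 29.4
0.63 [388. 271.] 171 zt 0.014 mean [0.523 0.103] circ [524. 102.] 4.1
tcp [0.4666 0.1491 0.0355] tote [ 14.6 158.1] open 0.6776516661515785
100 rel y -71.2 z 44.1 [161 160 152]
108 rel y -69.3 z 44.9 [160 160 153]
116 rel y -67.4 z 44.9 [158 158 150]
124 rel y -59.4 z -35.4 [99 72 43]
132 rel y -55.5 z -35.4 [96 71 44]
140 rel y -51.7 z -34.5 [98 72 43]
148 rel y -47.5 z -35.7 [112  84  52]
156 rel y -43.4 z -35.9 [115  87  52]
164 rel y -39.2 z -36.6 [106  79  48]
172 rel y -35.0 z -36.3 [101  75  46]
180 rel y -30.8 z -36.2 [102  76  47]
188 rel y -26.6 z -35.9 [113  85  51]
196 rel y -22.2 z -35.8 [121  90  54]
204 rel y -17.8 z -35.8 [110  82  51]
212 rel y -27.3 z 3.3 [84 68 46]
220 rel y -28.8 z 16.0 [94 76 51]
228 rel y -27.3 z 20.2 [134 110  78]
236 rel y -24.1 z 19.8 [134 110  78]
244 rel y -21.1 z 20.0 [134 110  77]
252 rel y -18.0 z 20.4 [134 109  77]
260 rel y -15.2 z 21.1 [106  86  59]
268 rel y -12.6 z 22.2 [105  86  60]
276 rel y -10.1 z 23.5 [108  89  61]
284 rel y -6.5 z 23.0 [104  85  59]
292 rel y -25.8 z 57.3 [35 33 33]
300 rel y -26.1 z 61.1 [37 37 38]
308 rel y -24.6 z 62.0 [39 40 39]
316 rel y -23.0 z 62.8 [39 38 38]
324 rel y -20.3 z 62.1 [49 45 42]
332 rel y 11.2 z 26.9 [102  82  57]
340 rel y 14.0 z 27.7 [98 79 53]
348 rel y 16.0 z 29.5 [99 79 55]
356 rel y 20.1 z 28.9 [149 123  86]
364 rel y -18.2 z 72.0 [71 53 26]
```

Nearly upright (about 10° left). Release, so it settles, then regrip centred.

Call:
{"fn": "carry_out", "kwargs": {
  "linear": [
    [0,0,0.003],
    [0,0,0.003],
    [0,0,0.003],
    [0,0,0.003],
    [0,0,0.003]
  ],
  "roll": [0,0,0,0,0],
  "gripper": 0.87
}}

```text
clock: 13.17
tool_pos: [0.4669, 0.1497, 0.0386]
eef_rot: [0.844, 0.536, -0.001, -0.001]
contact_force: [-0.3, 0.1, -0.3]
opening: 0.87
```

```bash
python3 - <<'E'
from h import *
s=status.get_state(); print(s['tool_pos'],s['contact_force'])
p,W=cheeses('wrist','w13')
E
```

```text
[0.46690403 0.14970355 0.03856831] [-0.30118871  0.09681064 -0.26472036]
0.55 [408. 273.] 1057 zt 0.045 mean [0.5036 0.0885] circ [503.   86.5] 7.0
```

View pics/w13.png

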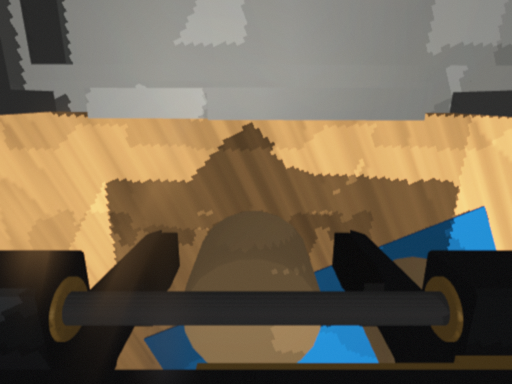

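```bash
cat >> h.py <<'E'
def near_cheese(zlo=.048,zhi=.062,cam='wrist',c=None,R=.05):
    t,a=jaw(); p=snapshot(cam); W=cloud(p)
    if c is None: c=t[:2]
    k=(W[...,2]>zlo)&(W[...,2]<zhi)&(np.hypot(W[...,0]-c[0],W[...,1]-c[1])<R)&(p['img'].astype(int)[...,0]-p['img'].astype(int)[...,2]>25)
    q=W[k]; (cc,r)=cv2.minEnclosingCircle(q[:,:2].astype(np.float32)*1000)
    # rim circle fit: known radius 30
    from scipy.optimize import least_squares
    h=cv2.convexHull((q[:,:2]*1000).astype(np.float32))[:,0]
    print('tcp',t.round(4),'jaw %.2f'%a,'n',k.sum(),'mean',q.mean(0).round(4),'circ',np.round(cc,1),round(r,1),'z',np.percentile(q[:,2],[5,95]).round(3))
    return p,W
E
python3 - <<'E'
from h import *
near_cheese()
E
```

```text
tcp [0.4668 0.1496 0.0384] jaw -25.16 n 9063 mean [0.4613 0.1429 0.0543] circ [452.6 148. ] 40.9 z [0.05  0.056]
```

```bash
python3 - <<'E'
from h import *
t,a=jaw(); p=snapshot('wrist'); W=cloud(p)
m=((abs(W[...,2]-.055)<.005)).astype(np.uint8); m[:, :190]=0; m[:,330:]=0
n,l,st,_=cv2.connectedComponentsWithStats(m)
for i in np.argsort(-st[1:,4])[:3]+1:
    q=W[l==i]; print(st[i],q.mean(0).round(4),[np.round(x,1) for x in cv2.minEnclosingCircle(q[:,:2].astype(np.float32)*1000)])
q=W[(m>0)&(np.hypot(W[...,0]-t[0],W[...,1]-t[1])<.06)]; y=(q[:,:2]-t[:2])@EY*1000; x=(q[:,:2]-t[:2])@EX*1000
print(np.percentile(x,[.5,50,99.5]),np.percentile(y,[.5,50,99.5]))
E
```

```text
[ 190  326  131   37 4337] [0.4557 0.1268 0.0549] [array([458. , 130.3]), np.float64(26.9)]
[ 190  248  129   43 4019] [0.4691 0.1557 0.0542] [array([466.1, 147.6]), np.float64(26.0)]
[-25.26101418   0.57696082  25.40202898] [-14.59937288  17.20326945  34.99141186]
```

Call:
{"fn": "carry_out", "kwargs": {
  "linear": [
    [0,0,0.03],
    [0,0,0.06],
    [0,0,0.08],
    [0.01,0.02,0.1],
    [0.01,0.02,0.1],
    [0.01,0.02,0.1]
  ],
  "roll": [0,0,0,0,0,0]
}}

```text
clock: 13.87
tool_pos: [0.4773, 0.1707, 0.1388]
eef_rot: [0.843, 0.537, -0.0, -0.001]
contact_force: [-0.4, -0.7, -0.4]
opening: 0.872
```

```bash
python3 - <<'E'
from h import *
print(jaw())
p,W=cheeses('wrist','w14')
print(tote(p,W,'tote_low'))
E
```

```text
(array([0.47726313, 0.17070029, 0.13879533]), np.float64(-24.994532533180177))
0.95 [332. 256.] 1062 zt 0.054 mean [0.5324 0.0891] circ [529.7  78.2] 29.2
0.82 [384. 350.] 279 zt 0.031 mean [ 0.5219 -0.0191] circ [520.8 -22.1] 8.8
0.75 [252. 250.] 5842 zt 0.056 mean [0.4617 0.1402] circ [460.4 137.7] 29.7
0.49 [302. 362.] 60 zt 0.007 mean [ 0.4445 -0.0089] circ [443.6 -10.7] 11.3
(array([0.52689838, 0.23888901]), 155.0326156616211, (245.66587829589844, 80.98695373535156), array([0.4207833 , 0.28919074]), np.int64(2500))
```

View pics/w14.png

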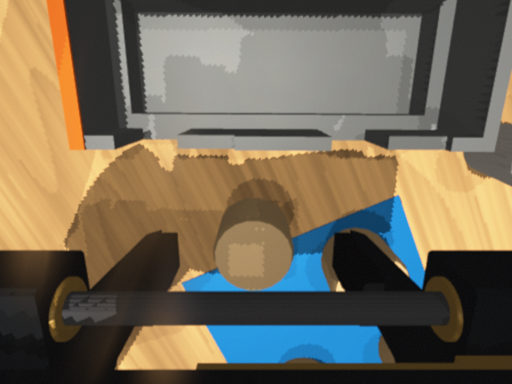

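Call:
{"fn": "carry_out", "kwargs": {
  "linear": [
    [-0.017,-0.033,0],
    [-0.017,-0.033,-0.02],
    [-0.017,-0.033,-0.05],
    [-0.017,-0.033,-0.075],
    [-0.017,-0.033,-0.09],
    [-0.017,-0.033,-0.098],
    [-0.017,-0.033,-0.098],
    [-0.017,-0.033,-0.098]
  ],
  "roll": [0,0,0,0,0,0,0,0]
}}

```text
clock: 14.68
tool_pos: [0.4581, 0.1346, 0.0391]
eef_rot: [0.845, 0.535, -0.004, -0.002]
contact_force: [-0.3, -0.1, 0.4]
opening: 0.871
```

Call:
{"fn": "carry_out", "kwargs": {
  "linear": [
    [0,0,0],
    [0,0,0],
    [0,0,0],
    [0,0,0],
    [0,0,0],
    [0,0,0]
  ],
  "roll": [0,0,0,0,0,0],
  "gripper": 0.4,
  "grip_force": 30
}}

```text
clock: 15.18
tool_pos: [0.4585, 0.1347, 0.0399]
eef_rot: [0.845, 0.535, -0.003, -0.001]
contact_force: [-0.6, -0.1, 6.2]
opening: 0.667
```

Call:
{"fn": "carry_out", "kwargs": {
  "linear": [
    [0,0,0.03],
    [0,0,0.07],
    [0,0,0.11],
    [0.01,0.03,0.12],
    [0.02,0.065,0.12],
    [0.03,0.1,0.12],
    [0.04,0.135,0.12],
    [0.048,0.17,0.12]
  ],
  "roll": [0,0,0,0,0,0,0,0]
}}

```text
clock: 15.85
tool_pos: [0.5062, 0.3069, 0.16]
eef_rot: [0.844, 0.536, -0.003, -0.002]
contact_force: [0.4, -0.8, -1.5]
opening: 0.672
```

```bash
python3 - <<'E'
from h import *
print(jaw(),status.get_state()['opening'])
p,W=cheeses('wrist','w15')
print(tote(p,W,'tote_low'))
E
```

```text
(array([0.5061913 , 0.30692836, 0.16003531]), np.float64(-25.21901066621298)) 0.6722284506765732
0.68 [356. 353.] 437 zt 0.027 mean [0.5229 0.1025] circ [520.3  99.9] 12.0
0.65 [258. 250.] 14094 zt 0.176 mean [0.512  0.3179] circ [507.5 308.5] 31.1
(array([0.56063409, 0.31339661]), 154.68621826171875, (248.34120178222656, 132.6901092529297), array([0.45987885, 0.37262921]), np.int64(2663))
```

View pics/w15.png

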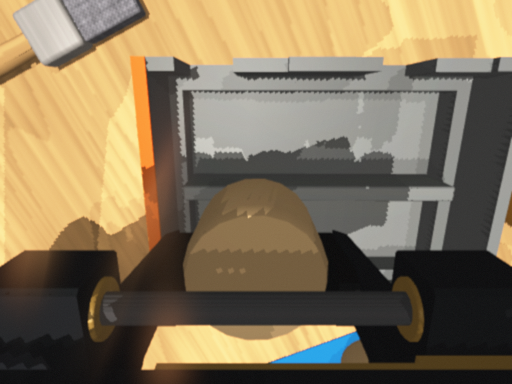

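```bash
cat >> h.py <<'E'
def totefit(p,W,zcut=.1):
    """register tote template: 2D fit of model height map on cloud"""
    from scipy.optimize import minimize
    q=W[(W[...,2]<zcut)&(W[...,2]>-.01)]; T=tf(q); Z=q[:,2]*1000
    k=(abs(T[:,0])<135)&(abs(T[:,1])<105); T=T[k];Z=Z[k]
    # use floor/ledge/web-top points in interior
    def model(X,Y):
        X=abs(X);Y=abs(Y); h=np.full(X.shape,-1.)
        h=np.where((X<122)&(Y<94),80.,0.)
        h=np.where((X<114)&(Y<86),30.,h)
        h=np.where((X<104)&(Y<76),5.,h)
        h=np.where((X<104)&(Y<6),50.,h)
        return h
    s=np.random.RandomState(0).choice(len(T),min(6000,len(T)),replace=False); T=T[s];Z=Z[s]
    def cost(v):
        c,sn=np.cos(v[2]),np.sin(v[2]); X=(T[:,0]-v[0]); Y=(T[:,1]-v[1]); Xr=c*X+sn*Y; Yr=-sn*X+c*Y
        return np.minimum(abs(model(Xr,Yr)-Z),15).mean()
    best=None
    for x in range(-6,7,2):
        for y in range(-6,7,2):
            for a in (-.02,-.01,0,.01,.02):
                v=(x,y,a); f=cost(v)
                if best is None or f<best[0]: best=(f,v)
    r=minimize(cost,best[1],method='Nelder-Mead',options=dict(initial_simplex=np.array([best[1]]*4)+np.array([[0,0,0],[1.5,0,0],[0,1.5,0],[0,0,.008]])))
    v=r.x; c=C0+(EX*v[0]+EY*v[1])/1000
    print('totefit',c.round(4),'ang %.2f'%(A0+np.degrees(v[2])),'cost %.2f'%r.fun)
    return c,A0+np.degrees(v[2])
E
python3 - <<'E'
from h import *
p=snapshot('wrist'); W=cloud(p); totefit(p,W)
section()
E
```

```text
totefit [0.5499 0.2877] ang 154.81 cost 4.62
tcp [0.5055 0.3058 0.1593] tote [46.  -0.3] open 0.6720892404779817
100 rel y -69.7 z -154.0 [181 180 174]
108 rel y -63.2 z -154.5 [181 180 173]
116 rel y -56.6 z -155.6 [180 180 174]
124 rel y -50.0 z -154.7 [178 177 172]
132 rel y -43.3 z -154.1 [178 177 171]
140 rel y -36.5 z -153.5 [176 176 171]
148 rel y -29.4 z -154.4 [173 173 167]
156 rel y -22.7 z -152.8 [72 71 71]
164 rel y -15.3 z -154.1 [73 74 70]
172 rel y -8.5 z -152.3 [60 60 59]
180 rel y -32.0 z -31.0 [108  86  58]
188 rel y -31.9 z -16.5 [114  94  65]
196 rel y -32.4 z -2.4 [116  94  64]
204 rel y -31.8 z 6.3 [121  98  67]
212 rel y -30.4 z 11.7 [152 123  85]
220 rel y -28.5 z 15.0 [142 115  78]
228 rel y -25.1 z 14.7 [142 116  80]
236 rel y -22.2 z 15.4 [143 116  78]
244 rel y -18.8 z 15.2 [141 116  78]
252 rel y -15.1 z 14.5 [116  94  64]
260 rel y -11.5 z 14.0 [116  94  64]
268 rel y -8.7 z 15.2 [118  95  65]
276 rel y -5.0 z 14.9 [115  93  63]
284 rel y -1.7 z 15.3 [116  93  64]
292 rel y -26.5 z 58.0 [42 39 36]
300 rel y -26.3 z 61.0 [45 43 44]
308 rel y -24.7 z 61.8 [46 45 46]
316 rel y -23.8 z 63.5 [51 49 48]
324 rel y -19.7 z 61.2 [60 55 49]
332 rel y 21.0 z 15.0 [162 133  91]
340 rel y 177.0 z -159.7 [241 200 130]
348 rel y 188.3 z -160.7 [251 227 149]
356 rel y 196.3 z -158.0 [248 218 141]
364 rel y -18.0 z 71.6 [88 66 31]
```

Call:
{"fn": "carry_out", "kwargs": {
  "linear": [
    [0.01,0.024,-0.01],
    [0.016,0.039,-0.02],
    [0.016,0.039,-0.03],
    [0.016,0.039,-0.03],
    [0.016,0.039,-0.03],
    [0.016,0.039,-0.03]
  ],
  "roll": [0,0,0,0,0,0]
}}

```text
clock: 16.6
tool_pos: [0.5219, 0.3407, 0.1301]
eef_rot: [0.845, 0.534, -0.004, -0.001]
contact_force: [0.2, -0.3, -1.2]
opening: 0.677
```

```bash
sed -i 's/A0=154.85/A0=154.81/; s/C0=np.array(\[.547,.286\])/C0=np.array([.5499,.2877])/' h.py; python3 - <<'E'
from h import *
t,a=jaw(); print(t,a,tf(t))
p,W=cheeses('wrist','w16'); totefit(p,W)
E
```

```text
[0.52190505 0.34074322 0.13007982] -25.43341550115356 [ 47.90899395 -36.08363133]
0.68 [254. 250.] 13712 zt 0.146 mean [0.5278 0.3519] circ [524.1 343.9] 29.7
totefit [0.5505 0.2869] ang 154.68 cost 5.32
```

View pics/w16.png

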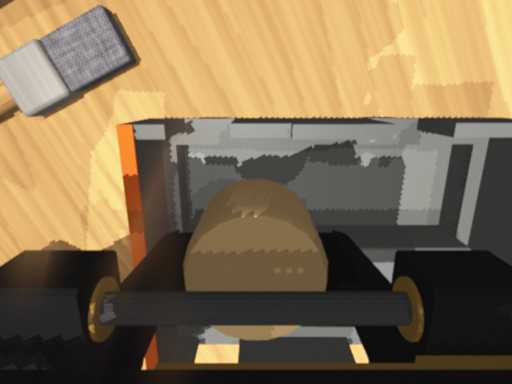

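Call:
{"fn": "carry_out", "kwargs": {
  "linear": [
    [0,0,-0.01],
    [0,0,-0.02],
    [0,0,-0.03],
    [0,0,-0.034],
    [0,0,-0.034],
    [0,0,-0.034]
  ],
  "roll": [0,0,0,0,0,0]
}}

```text
clock: 17.2
tool_pos: [0.5219, 0.3414, 0.0958]
eef_rot: [0.845, 0.534, -0.004, -0.001]
contact_force: [0.0, -0.5, -1.2]
opening: 0.673
```

```bash
python3 - <<'E'
from h import *
t,a=jaw(); print(t,a,tf(t),status.get_state()['q'].round(3))
p,W=cheeses('wrist','w17'); totefit(p,W)
E
```

```text
[0.52190523 0.34144791 0.09575578] -25.384865122684644 [ 48.20876233 -36.72138267] [-0.943  0.988  0.559  1.699 -0.765  0.697 -0.415]
0.67 [255. 250.] 13907 zt 0.111 mean [0.5277 0.3524] circ [522.7 342.9] 31.2
totefit [0.5501 0.2878] ang 154.27 cost 5.11
```

Call:
{"fn": "carry_out", "kwargs": {
  "linear": [
    [0.001,0.0025,0],
    [0.001,0.0025,0],
    [0.001,0.0025,-0.008],
    [0.001,0.0025,-0.016],
    [0.001,0.0025,-0.024],
    [0.001,0.0025,-0.03],
    [0.001,0.0025,-0.03]
  ],
  "roll": [0,0,0,0,0,0,0]
}}

```text
clock: 17.88
tool_pos: [0.5222, 0.3437, 0.0646]
eef_rot: [0.845, 0.534, -0.005, -0.001]
contact_force: [-0.4, 0.2, -1.3]
opening: 0.673
```

```bash
python3 - <<'E'
from h import *
t,a=jaw(); print(t,a,tf(t),status.get_state()['contact_force'])
p,W=section(); save(p,'w18')
E
```

```text
[0.52222183 0.34372806 0.06457159] -25.383113597537005 [ 48.89275797 -38.9194475 ] [-0.39168446  0.22704681 -1.28840364]
tcp [0.5222 0.3437 0.0646] tote [ 48.9 -38.9] open 0.6742359548479228
100 rel y -70.2 z -63.8 [239 199 127]
108 rel y -65.8 z -63.6 [241 203 130]
116 rel y -61.4 z -63.7 [243 206 131]
124 rel y -56.7 z -65.4 [246 213 136]
132 rel y -55.2 z -36.2 [84 72 57]
140 rel y -55.1 z -6.3 [54 55 53]
148 rel y -54.1 z 8.2 [175 175 169]
156 rel y -51.3 z 9.3 [173 172 166]
164 rel y -48.5 z 9.8 [168 167 162]
172 rel y -29.3 z -60.3 [66 66 65]
180 rel y -32.0 z -30.4 [108  88  60]
188 rel y -32.1 z -15.6 [112  92  62]
196 rel y -32.1 z -3.4 [117  95  65]
204 rel y -31.8 z 6.3 [121  97  67]
212 rel y -30.7 z 12.4 [126 102  69]
220 rel y -28.8 z 15.8 [144 118  81]
228 rel y -25.4 z 15.2 [141 116  78]
236 rel y -22.3 z 15.5 [142 115  80]
244 rel y -18.6 z 14.7 [142 114  77]
252 rel y -14.9 z 14.0 [119  97  65]
260 rel y -12.1 z 15.1 [117  94  65]
268 rel y -8.1 z 14.1 [115  94  64]
276 rel y -5.0 z 14.9 [117  94  64]
284 rel y -1.9 z 15.7 [116  95  65]
292 rel y -26.5 z 57.8 [42 40 38]
300 rel y -26.4 z 60.8 [45 45 46]
308 rel y -25.6 z 62.7 [46 47 47]
316 rel y -23.2 z 62.5 [49 48 47]
324 rel y -20.4 z 61.7 [62 56 49]
332 rel y 20.6 z 15.5 [162 133  92]
340 rel y nan z nan [164 153 135]
348 rel y 97.5 z -60.0 [165 166 162]
356 rel y 104.1 z -59.7 [145 146 141]
364 rel y -17.5 z 70.8 [84 66 33]
```

View pics/w18.png

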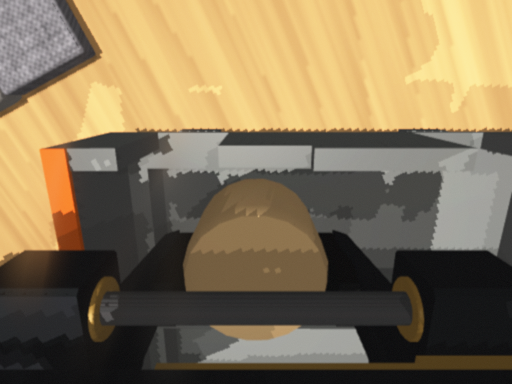

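Call:
{"fn": "carry_out", "kwargs": {
  "linear": [
    [0,0,-0.006],
    [0,0,-0.011],
    [0,0,-0.015],
    [0,0,-0.017],
    [0,0,-0.0175],
    [0,0,-0.0175]
  ],
  "roll": [0,0,0,0,0,0]
}}

```text
clock: 18.43
tool_pos: [0.5227, 0.3437, 0.0477]
eef_rot: [0.845, 0.534, -0.005, -0.001]
contact_force: [-0.1, -0.9, -2.0]
opening: 0.671
```

Call:
{"fn": "carry_out", "kwargs": {
  "linear": [
    [0,0,0],
    [0,0,0],
    [0,0,0],
    [0,0,0],
    [0,0,0.03],
    [0,0,0.07],
    [0,0,0.1],
    [0,0,0.1]
  ],
  "roll": [0,0,0,0,0,0,0,0],
  "gripper": 0.78
}}

```text
clock: 19.1
tool_pos: [0.5266, 0.3445, 0.1541]
eef_rot: [0.845, 0.534, 0.001, -0.0]
contact_force: [1.0, 0.3, 0.5]
opening: 0.783
```

```bash
python3 - <<'E'
from h import *
t,a=jaw(); print(t,a,tf(t))
p,W=cheeses('wrist','w19'); totefit(p,W)
E
```

```text
[0.5266368  0.34451116 0.15409766] -25.42313323298353 [ 45.2309465  -41.50717436]
0.90 [252. 198.] 5310 zt 0.061 mean [0.5257 0.3484] circ [525.2 346.7] 29.4
totefit [0.5503 0.2872] ang 155.02 cost 6.40
```

View pics/w19.png

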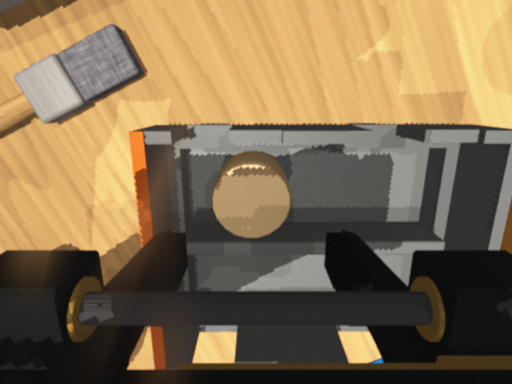

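Call:
{"fn": "carry_out", "kwargs": {
  "linear": [
    [0.0,-0.035,0.0],
    [0.0,-0.075,0.0],
    [0.0,-0.115,0.0],
    [0.001,-0.155,0.0],
    [0.001,-0.195,0.0],
    [0.002,-0.23,0.0],
    [0.002,-0.25,0.0],
    [0.002,-0.25,0.0]
  ],
  "roll": [0,0,0,0,0,0,0,0],
  "gripper": 0.87
}}

```text
clock: 19.87
tool_pos: [0.5245, 0.0876, 0.1486]
eef_rot: [0.848, 0.531, -0.005, 0.0]
contact_force: [0.6, -0.7, 0.3]
opening: 0.869
```

```bash
python3 - <<'E'
from h import *
t,a=jaw(); print(t,a,status.get_state()['q'].round(3))
p,W=cheeses('wrist','w20')
E
```

```text
[0.52454313 0.0875602  0.14863595] -25.908314107831004 [-0.551  0.807  0.515  1.957 -0.705  0.573 -0.006]
0.87 [270. 207.] 5421 zt 0.056 mean [0.5304 0.0771] circ [529.2  74.3] 30.0
0.83 [330. 328.] 2197 zt 0.055 mean [ 0.5388 -0.0465] circ [544.4 -36.4] 29.2
0.73 [224. 349.] 2547 zt 0.055 mean [ 0.4414 -0.0188] circ [434.2 -32.3] 29.6
```

View pics/w20.png

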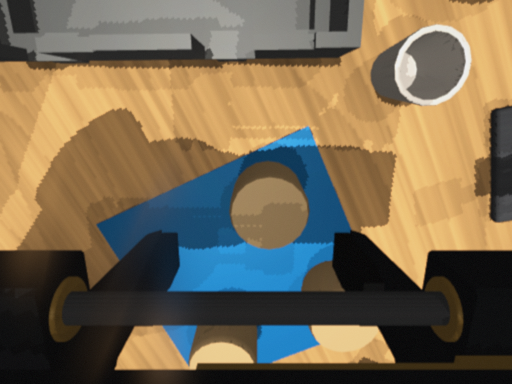

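Call:
{"fn": "carry_out", "kwargs": {
  "linear": [
    [0.005,-0.013,-0.02],
    [0.005,-0.013,-0.05],
    [0.005,-0.013,-0.075],
    [0.005,-0.013,-0.095],
    [0.005,-0.013,-0.106],
    [0.005,-0.013,-0.108],
    [0.005,-0.013,-0.108],
    [0.005,-0.013,-0.108]
  ],
  "roll": [0.012,0.012,0.012,0.012,0.012,0.012,0.012,0.012]
}}

```text
clock: 20.63
tool_pos: [0.5301, 0.0814, 0.0407]
eef_rot: [0.842, 0.539, -0.004, -0.001]
contact_force: [-0.2, -0.2, 0.0]
opening: 0.87
```

Call:
{"fn": "carry_out", "kwargs": {
  "linear": [
    [0,0,0],
    [0,0,0],
    [0,0,0],
    [0,0,0],
    [0,0,0],
    [0,0,0]
  ],
  "roll": [0,0,0,0,0,0],
  "gripper": 0.4,
  "grip_force": 30
}}

```text
clock: 21.13
tool_pos: [0.5309, 0.0816, 0.0417]
eef_rot: [0.842, 0.539, -0.003, -0.001]
contact_force: [-0.6, 0.1, 6.7]
opening: 0.673
```

Call:
{"fn": "carry_out", "kwargs": {
  "linear": [
    [0,0,0.03],
    [0,0,0.07],
    [0,0,0.1],
    [0.01,0.02,0.11],
    [0.02,0.05,0.11],
    [0.03,0.08,0.11],
    [0.04,0.11,0.11],
    [0.05,0.14,0.11]
  ],
  "roll": [0,0,0,0,0,0,0,0]
}}

```text
clock: 21.8
tool_pos: [0.5805, 0.2232, 0.1516]
eef_rot: [0.842, 0.539, -0.003, -0.001]
contact_force: [0.2, 0.3, -1.8]
opening: 0.672
```

Call:
{"fn": "carry_out", "kwargs": {
  "linear": [
    [0.01,0.025,0.0],
    [0.02,0.05,0.0],
    [0.03,0.073,-0.01],
    [0.0355,0.086,-0.02],
    [0.0355,0.086,-0.02],
    [0.0355,0.086,-0.02],
    [0.0355,0.086,-0.02]
  ],
  "roll": [0,0,0,0,0,0,0]
}}

```text
clock: 22.38
tool_pos: [0.6157, 0.3073, 0.1317]
eef_rot: [0.843, 0.538, -0.004, -0.001]
contact_force: [0.0, -1.1, -1.3]
opening: 0.673
```

```bash
python3 - <<'E'
from h import *
t,a=jaw(); print(t,a,tf(t),status.get_state()['q'].round(3))
p,W=cheeses('wrist','w21'); totefit(p,W); section()
E
```

```text
[0.61570817 0.30734202 0.13170795] -24.84003953909196 [-51.18983482 -45.78345014] [-0.819  1.016  0.622  1.468 -0.691  0.893 -0.408]
0.82 [116. 207.] 7582 zt 0.061 mean [0.5282 0.3475] circ [524.9 346. ] 29.9
0.59 [255. 264.] 12802 zt 0.145 mean [0.6164 0.3076] circ [613.  301.4] 30.1
0.18 [197. 185.] 36592 zt 0.079 mean [0.63   0.3269] circ [567.8 300.2] 133.6
totefit [0.5492 0.2871] ang 154.62 cost 7.27
tcp [0.6162 0.3072 0.1324] tote [-51.6 -45.9] open 0.6740742210197366
100 rel y -69.9 z -131.4 [233 188 118]
108 rel y -63.9 z -133.1 [236 194 122]
116 rel y -57.9 z -132.8 [237 192 121]
124 rel y -51.7 z -133.0 [238 196 124]
132 rel y -46.7 z -120.7 [ 99 100  97]
140 rel y -43.0 z -102.4 [161 162 156]
148 rel y -37.2 z -103.3 [157 156 151]
156 rel y -31.5 z -103.2 [145 146 140]
164 rel y -20.8 z -127.2 [67 68 64]
172 rel y -14.1 z -127.8 [67 68 65]
180 rel y -7.7 z -126.8 [65 67 64]
188 rel y -0.7 z -127.7 [66 66 64]
196 rel y -22.9 z -33.4 [89 75 56]
204 rel y -22.4 z -21.7 [99 80 53]
212 rel y -22.3 z -10.6 [101  81  56]
220 rel y -22.8 z 0.6 [102  81  56]
228 rel y -22.3 z 8.0 [105  85  57]
236 rel y -21.0 z 12.8 [112  91  62]
244 rel y -17.7 z 12.9 [131 107  72]
252 rel y -14.6 z 13.5 [107  85  58]
260 rel y -10.9 z 12.9 [106  86  58]
268 rel y -7.7 z 13.5 [106  85  58]
276 rel y -4.0 z 13.2 [107  85  58]
284 rel y -0.1 z 12.8 [105  85  56]
292 rel y -26.5 z 58.0 [39 37 34]
300 rel y -25.6 z 60.0 [40 40 40]
308 rel y -25.6 z 63.1 [41 41 41]
316 rel y -23.0 z 62.4 [45 43 43]
324 rel y -20.3 z 61.9 [57 51 46]
332 rel y 23.3 z 12.3 [148 122  84]
340 rel y 26.3 z 13.5 [149 121  83]
348 rel y 30.8 z 13.0 [148 121  83]
356 rel y 34.9 z 13.2 [198 156 101]
364 rel y -18.0 z 71.6 [82 63 29]
```

View pics/w21.png

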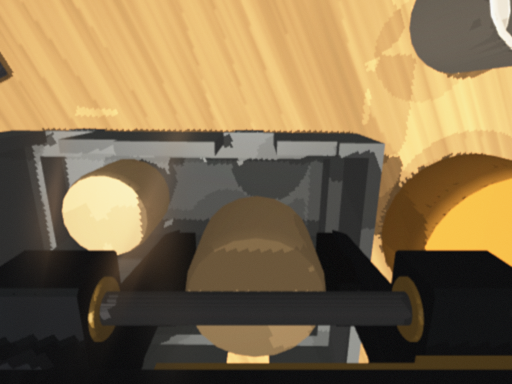

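Call:
{"fn": "carry_out", "kwargs": {
  "linear": [
    [0.001,0.002,-0.008],
    [0.001,0.002,-0.016],
    [0.001,0.002,-0.024],
    [0.001,0.002,-0.03],
    [0.001,0.002,-0.03],
    [0.001,0.002,-0.03]
  ],
  "roll": [0,0,0,0,0,0]
}}

```text
clock: 23.03
tool_pos: [0.6168, 0.3094, 0.1016]
eef_rot: [0.843, 0.538, -0.004, -0.001]
contact_force: [-0.2, -0.2, -0.6]
opening: 0.67
```

```bash
python3 - <<'E'
from h import *
t,a=jaw(); print(t,a,tf(t))
p=snapshot('wrist');W=cloud(p); totefit(p,W)
for v in range(196,230,8): print((W[v,256,:2]-t[:2])@EY*1000)
E
```

```text
[0.61676696 0.30937205 0.10158043] -24.876403124819475 [-51.28391931 -48.07107412]
totefit [0.5499 0.2879] ang 155.20 cost 7.53
-22.3432709817742
-22.38203747151726
-22.595537185584256
-22.299670343377503
-21.947000296724216
```

Call:
{"fn": "carry_out", "kwargs": {
  "linear": [
    [0,0,-0.008],
    [0,0,-0.016],
    [0,0,-0.024],
    [0,0,-0.032],
    [0,0,-0.04],
    [0,0,-0.047],
    [0,0,-0.051],
    [0,0,-0.052]
  ],
  "roll": [0,0,0,0,0,0,0,0]
}}

```text
clock: 23.75
tool_pos: [0.6166, 0.3093, 0.0489]
eef_rot: [0.843, 0.538, -0.004, -0.001]
contact_force: [0.5, -0.1, -2.0]
opening: 0.673
```

Call:
{"fn": "carry_out", "kwargs": {
  "linear": [
    [0,0,0],
    [0,0,0],
    [0,0,0],
    [0,0,0],
    [0,0,0.03],
    [0,0,0.07],
    [0,0,0.1],
    [0,0,0.1]
  ],
  "roll": [0,0,0,0,0,0,0,0],
  "gripper": 0.78
}}

```text
clock: 24.42
tool_pos: [0.6212, 0.3097, 0.1567]
eef_rot: [0.843, 0.538, 0.002, 0.001]
contact_force: [1.2, 0.9, 0.4]
opening: 0.779
```

```bash
python3 - <<'E'
from h import *
t,a=jaw(); print(t,a,tf(t))
p,W=cheeses('wrist','w22'); totefit(p,W)
E
```

```text
[0.62117006 0.30968482 0.15669166] -24.878091112730658 [-55.13516909 -50.22815017]
0.93 [122. 204.] 6258 zt 0.061 mean [0.5278 0.3471] circ [525.  345.9] 29.9
0.64 [252. 206.] 5266 zt 0.061 mean [0.6155 0.3049] circ [614.8 302.6] 29.9
0.56 [203. 217.] 42041 zt 0.076 mean [0.5802 0.3262] circ [556.3 294.2] 146.5
totefit [0.5503 0.2876] ang 154.73 cost 7.90
```

View pics/w22.png

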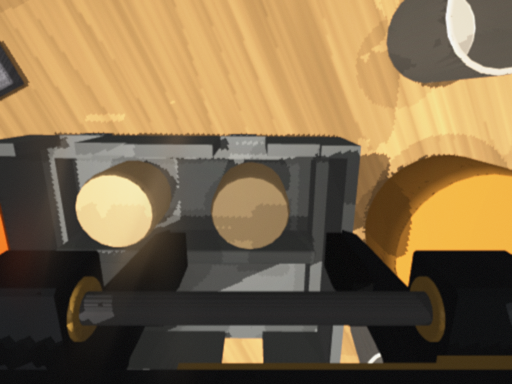

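Call:
{"fn": "carry_out", "kwargs": {
  "linear": [
    [-0.008,-0.03,0.0],
    [-0.016,-0.07,0.0],
    [-0.025,-0.11,0.0],
    [-0.034,-0.15,0.0],
    [-0.043,-0.19,0.0],
    [-0.052,-0.23,0.0],
    [-0.061,-0.27,0.0],
    [-0.066,-0.29,0.0]
  ],
  "roll": [0,0,0,0,0,0,0,0],
  "gripper": 0.87
}}

```text
clock: 25.18
tool_pos: [0.549, 0.0136, 0.1503]
eef_rot: [0.844, 0.536, -0.004, -0.0]
contact_force: [-0.1, -0.5, 0.5]
opening: 0.872
```

Call:
{"fn": "carry_out", "kwargs": {
  "linear": [
    [-0.007,-0.03,-0.02],
    [-0.007,-0.04,-0.04],
    [-0.007,-0.04,-0.05],
    [-0.007,-0.04,-0.05],
    [-0.007,-0.04,-0.05]
  ],
  "roll": [0,0,0,0,0]
}}

```text
clock: 25.6
tool_pos: [0.5416, -0.0246, 0.0993]
eef_rot: [0.844, 0.536, -0.005, -0.002]
contact_force: [-0.0, -0.2, -0.2]
opening: 0.866
```

```bash
python3 - <<'E'
from h import *
t,a=jaw(); print(t,a,status.get_state()['q'].round(3))
p,W=cheeses('wrist','w23'); 
E
```

```text
[ 0.54159804 -0.02458469  0.09929795] -25.126391952770433 [-0.281  0.883  0.417  1.945 -0.738  0.481  0.237]
0.71 [267. 233.] 8713 zt 0.056 mean [ 0.546  -0.0346] circ [544.7 -37.4] 29.9
0.67 [113. 260.] 1461 zt 0.055 mean [ 0.4427 -0.0229] circ [435.1 -34.2] 28.8
```

View pics/w23.png

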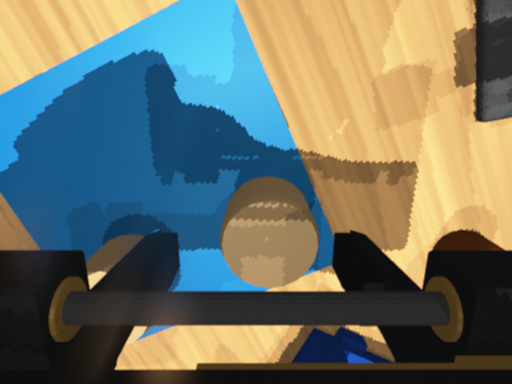

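Call:
{"fn": "carry_out", "kwargs": {
  "linear": [
    [0.003,-0.013,-0.01],
    [0.003,-0.013,-0.025],
    [0.003,-0.013,-0.04],
    [0.003,-0.013,-0.05],
    [0.003,-0.013,-0.057],
    [0.003,-0.013,-0.058],
    [0.003,-0.013,-0.058],
    [0.003,-0.013,-0.058]
  ],
  "roll": [0,0,0,0,0,0,0,0]
}}

```text
clock: 26.37
tool_pos: [0.546, -0.0373, 0.043]
eef_rot: [0.844, 0.537, -0.004, -0.0]
contact_force: [0.5, 0.3, -0.5]
opening: 0.872
```

Call:
{"fn": "carry_out", "kwargs": {
  "linear": [
    [-0.001,0,-0.003],
    [-0.001,0,-0.003],
    [-0.001,0,-0.003],
    [-0.001,0,-0.003],
    [-0.001,0,-0.003],
    [-0.001,0,-0.003]
  ],
  "roll": [0,0,0,0,0,0],
  "gripper": 0.4,
  "grip_force": 30
}}

```text
clock: 26.87
tool_pos: [0.545, -0.0373, 0.0402]
eef_rot: [0.844, 0.537, -0.003, -0.0]
contact_force: [-0.9, 0.9, 2.5]
opening: 0.673
```

Call:
{"fn": "carry_out", "kwargs": {
  "linear": [
    [0,0,0.03],
    [0,0,0.07],
    [0,0,0.1],
    [0.0,0.03,0.11],
    [0.005,0.06,0.11],
    [0.01,0.095,0.11],
    [0.015,0.13,0.11],
    [0.02,0.165,0.11]
  ],
  "roll": [0,0,0,0,0,0,0,0]
}}

```text
clock: 27.53
tool_pos: [0.5647, 0.1295, 0.1501]
eef_rot: [0.844, 0.537, -0.004, -0.001]
contact_force: [0.4, 0.3, -1.5]
opening: 0.675
```

Call:
{"fn": "carry_out", "kwargs": {
  "linear": [
    [0.004,0.03,0.0],
    [0.008,0.06,0.0],
    [0.012,0.09,-0.01],
    [0.013,0.1,-0.02],
    [0.013,0.1,-0.02],
    [0.013,0.1,-0.02],
    [0.013,0.1,-0.02]
  ],
  "roll": [0,0,0,0,0,0,0]
}}

```text
clock: 28.12
tool_pos: [0.5779, 0.2266, 0.1304]
eef_rot: [0.844, 0.536, -0.004, 0.0]
contact_force: [0.3, 0.8, -3.0]
opening: 0.675
```

```bash
cat >> h.py <<'E'
def held(name=None):
    t,a=jaw(); p=snapshot('wrist'); W=cloud(p)
    f=np.nanmedian([(W[v,256,:2]-t[:2])@EY*1000 for v in range(180,216,2) if abs(W[v,256,2]-t[2])<.045])
    k=np.nanmedian(W[236:284,256,2])-t[2]
    print('tcp',t.round(4),'jaw %.2f'%a,'tote',tf(t).round(1),'cheese y',round(tf(t)[1]+f+30,1),'off %.1f'%(f+30),'top %.4f'%k,'open',round(status.get_state()['opening'],3),'F',status.get_state()['contact_force'].round(1))
    totefit(p,W)
    if name: save(p,name)
E
python3 - <<'E'
from h import *
held('w24')
E
```

```text
tcp [0.5779 0.2266 0.1304] jaw -25.24 tote [-51.3  43.4] cheese y 44.3 off 0.9 top 0.0147 open 0.677 F [ 0.5  0.  -1.1]
totefit [0.5496 0.2879] ang 154.62 cost 6.29
```

View pics/w24.png

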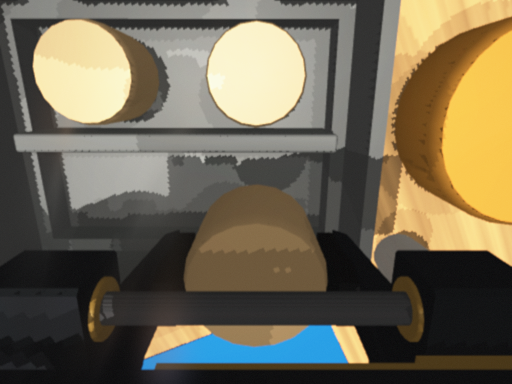

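Call:
{"fn": "carry_out", "kwargs": {
  "linear": [
    [0.0015,0.003,-0.008],
    [0.0015,0.003,-0.016],
    [0.0015,0.003,-0.024],
    [0.0015,0.003,-0.03],
    [0.0015,0.003,-0.03],
    [0.0015,0.003,-0.03]
  ],
  "roll": [0,0,0,0,0,0]
}}

```text
clock: 28.67
tool_pos: [0.5793, 0.2292, 0.1001]
eef_rot: [0.845, 0.535, -0.005, 0.0]
contact_force: [-0.3, -0.2, -1.2]
opening: 0.676
```

```bash
python3 - <<'E'
from h import *
held()
E
```

```text
tcp [0.5793 0.2292 0.1001] jaw -25.29 tote [-51.5  40.4] cheese y 41.4 off 1.0 top 0.0147 open 0.676 F [ 0.8  0.4 -1. ]
totefit [0.5495 0.2876] ang 154.81 cost 6.99
```

Call:
{"fn": "carry_out", "kwargs": {
  "linear": [
    [0,0,-0.008],
    [0,0,-0.016],
    [0,0,-0.024],
    [0,0,-0.032],
    [0,0,-0.04],
    [0,0,-0.047],
    [0,0,-0.051],
    [0,0,-0.053]
  ],
  "roll": [0,0,0,0,0,0,0,0]
}}

```text
clock: 29.38
tool_pos: [0.5793, 0.2292, 0.0466]
eef_rot: [0.845, 0.535, -0.005, 0.0]
contact_force: [-0.3, 0.2, -1.6]
opening: 0.678
```

Call:
{"fn": "carry_out", "kwargs": {
  "linear": [
    [0,0,0],
    [0,0,0],
    [0,0,0],
    [0,0,0],
    [0,0,0.03],
    [0,0,0.07],
    [0,0,0.1],
    [0,0,0.1]
  ],
  "roll": [0,0,0,0,0,0,0,0],
  "gripper": 0.78
}}

```text
clock: 30.05
tool_pos: [0.5834, 0.2292, 0.1532]
eef_rot: [0.845, 0.535, 0.001, 0.002]
contact_force: [0.6, -0.0, -1.4]
opening: 0.779
```

```bash
python3 - <<'E'
from h import *
t,a=jaw(); print(t,a,tf(t))
p,W=cheeses('wrist','w25'); totefit(p,W)
E
```

```text
[0.58336967 0.22919306 0.15319393] -25.312815168615515 [-55.18855075  38.6976083 ]
0.94 [104.  84.] 8148 zt 0.061 mean [0.5269 0.3451] circ [525.4 344.6] 29.8
0.73 [247. 197.] 5518 zt 0.061 mean [0.5806 0.2305] circ [579.3 228.2] 30.0
0.56 [251.  84.] 6578 zt 0.061 mean [0.6144 0.3027] circ [613.8 302.2] 29.9
totefit [0.5496 0.2879] ang 154.87 cost 7.70
```

View pics/w25.png

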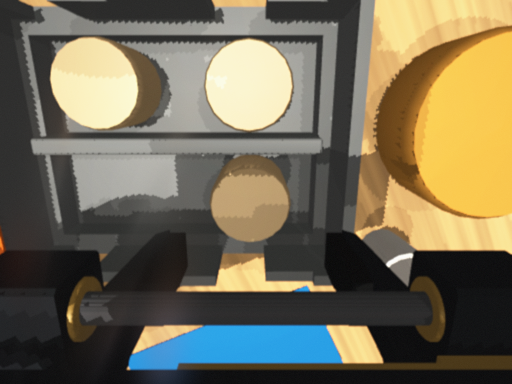

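Call:
{"fn": "carry_out", "kwargs": {
  "linear": [
    [-0.005,-0.03,0],
    [-0.015,-0.065,0],
    [-0.03,-0.1,0],
    [-0.045,-0.135,0],
    [-0.06,-0.17,0],
    [-0.075,-0.2,0],
    [-0.09,-0.225,0],
    [-0.09,-0.225,0]
  ],
  "roll": [-0.07,-0.14,-0.21,-0.28,-0.35,-0.42,-0.49,-0.52],
  "gripper": 1.0
}}

```text
clock: 30.82
tool_pos: [0.4859, -0.0016, 0.148]
eef_rot: [0.956, 0.294, -0.006, 0.001]
contact_force: [-0.6, -0.0, -0.2]
opening: 0.998
```

```bash
python3 - <<'E'
from h import *
t,a=jaw(); print(t,a,status.get_state()['q'].round(3))
p,W=cheeses('wrist','w26')
E
```

```text
[ 0.48587032 -0.00162619  0.14797561] -55.82979236919275 [-0.446  0.799  0.605  2.092 -0.897  0.542 -0.146]
0.64 [256. 262.] 4428 zt 0.056 mean [ 0.4413 -0.0297] circ [436.1 -32.9] 29.3
```

View pics/w26.png

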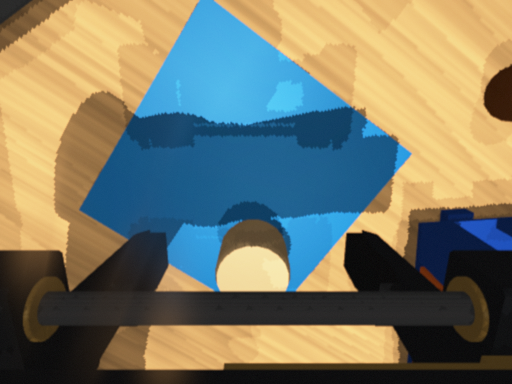

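Call:
{"fn": "carry_out", "kwargs": {
  "linear": [
    [-0.012,-0.01,0],
    [-0.024,-0.02,0],
    [-0.036,-0.03,0],
    [-0.046,-0.032,0],
    [-0.05,-0.032,-0.01],
    [-0.05,-0.032,-0.02],
    [-0.05,-0.032,-0.03],
    [-0.05,-0.032,-0.03]
  ],
  "roll": [0,0,0,0,0,0,0,0]
}}

```text
clock: 31.58
tool_pos: [0.4391, -0.0265, 0.1159]
eef_rot: [0.954, 0.301, -0.005, -0.002]
contact_force: [0.7, -0.6, 0.7]
opening: 1.002
```

```bash
python3 - <<'E'
from h import *
t,a=jaw(); print(t,a,status.get_state()['q'].round(3))
E
```

```text
[ 0.43907604 -0.02646447  0.11587772] -55.01284281804863 [-0.247  0.779  0.337  2.235 -0.963  0.288 -0.018]
```

Call:
{"fn": "carry_out", "kwargs": {
  "linear": [
    [-0.003,-0.006,0],
    [-0.003,-0.006,-0.01],
    [-0.003,-0.006,-0.02],
    [-0.003,-0.006,-0.03],
    [-0.003,-0.006,-0.035],
    [-0.003,-0.006,-0.035]
  ],
  "roll": [0,0,0,0,0,0]
}}

```text
clock: 32.08
tool_pos: [0.436, -0.0323, 0.0803]
eef_rot: [0.954, 0.301, -0.005, -0.002]
contact_force: [-0.1, -0.9, -0.0]
opening: 0.999
```

```bash
python3 - <<'E'
from h import *
t,a=jaw(); print(t,a,status.get_state()['q'].round(3))
p,W=cheeses('wrist','w27')
E
```

```text
[ 0.43596101 -0.03233192  0.08027959] -54.97418946445278 [-0.121  0.832  0.15   2.249 -0.97   0.136 -0.012]
0.60 [259. 237.] 10166 zt 0.056 mean [ 0.4367 -0.0325] circ [433.7 -34.2] 29.6
```

View pics/w27.png

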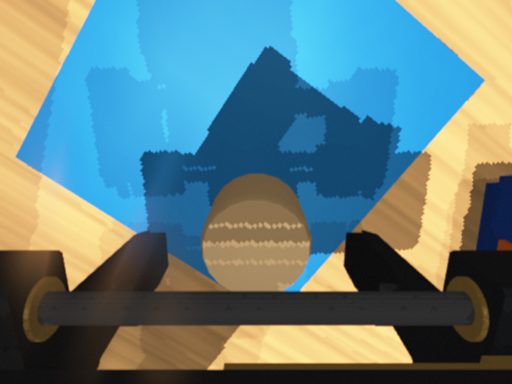

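Call:
{"fn": "carry_out", "kwargs": {
  "linear": [
    [-0.002,-0.002,-0.008],
    [-0.002,-0.002,-0.016],
    [-0.002,-0.002,-0.024],
    [-0.002,-0.002,-0.03],
    [-0.002,-0.002,-0.035],
    [-0.002,-0.002,-0.036],
    [-0.002,-0.002,-0.036]
  ],
  "roll": [0,0,0,0,0,0,0]
}}

```text
clock: 32.77
tool_pos: [0.4384, -0.0348, 0.0481]
eef_rot: [0.954, 0.301, -0.008, -0.003]
contact_force: [-0.1, 0.4, -0.4]
opening: 1.0
```

```bash
python3 - <<'E'
from h import *
t,a=jaw(); print(t,a,status.get_state()['q'].round(3),status.get_state()['contact_force'])
E
```

```text
[ 0.43839775 -0.03476693  0.04808804] -54.98455778827979 [-0.053  0.896  0.046  2.239 -1.     0.044  0.016] [-0.10824066  0.35066743 -0.39158277]
```

Call:
{"fn": "carry_out", "kwargs": {
  "linear": [
    [0,0,0],
    [0,0,0],
    [0,0,0],
    [0,0,0],
    [0,0,0],
    [0,0,0],
    [0,0,0]
  ],
  "roll": [0,0,0,0,0,0,0],
  "gripper": 0.4,
  "grip_force": 30
}}

```text
clock: 33.35
tool_pos: [0.4381, -0.0344, 0.0483]
eef_rot: [0.954, 0.301, -0.008, -0.003]
contact_force: [-1.4, 1.4, 3.9]
opening: 0.673
```

Call:
{"fn": "carry_out", "kwargs": {
  "linear": [
    [0.003,0,0.01],
    [0.008,0,0.03],
    [0.015,0.0,0.06],
    [0.025,0.0,0.09],
    [0.04,0.01,0.11],
    [0.05,0.03,0.11],
    [0.05,0.05,0.11],
    [0.05,0.05,0.11]
  ],
  "roll": [0,0,0,0,0,0,0,0]
}}

```text
clock: 34.02
tool_pos: [0.4886, 0.0206, 0.1578]
eef_rot: [0.953, 0.304, -0.008, -0.005]
contact_force: [-0.8, 0.4, -1.5]
opening: 0.673
```

```bash
python3 - <<'E'
from h import *
t,a=jaw(); print(t,a,status.get_state()['q'].round(3),status.get_state()['contact_force'])
held('w28')
E
```

```text
[0.48858965 0.0205601  0.15784023] -54.564644217309635 [-0.463  0.77   0.563  2.07  -0.801  0.551 -0.261] [-0.76374948  0.36150435 -1.54282798]
tcp [0.4886 0.0206 0.1578] jaw -54.56 tote [-58.2 267.8] cheese y 276.3 off 8.5 top 0.0067 open 0.673 F [-0.1 -0.7 -1.6]
totefit [0.5583 0.2977] ang 154.07 cost 6.97
```

View pics/w28.png

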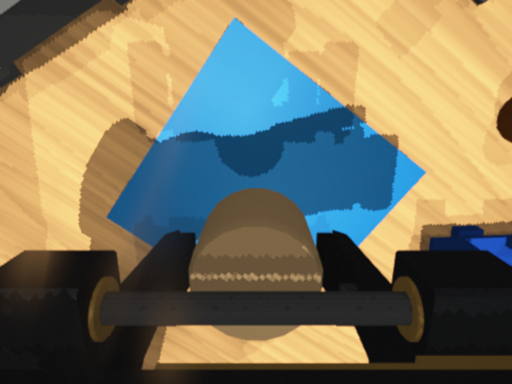

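Call:
{"fn": "carry_out", "kwargs": {
  "linear": [
    [0,0.03,0],
    [0,0.065,0],
    [0,0.1,0],
    [0,0.135,0],
    [0,0.17,0],
    [0,0.2,0],
    [0,0.22,0],
    [0,0.23,0]
  ],
  "roll": [0.07,0.14,0.21,0.28,0.35,0.42,0.48,0.514]
}}

```text
clock: 34.73
tool_pos: [0.4875, 0.2509, 0.1571]
eef_rot: [0.843, 0.538, -0.009, -0.002]
contact_force: [0.1, 0.1, -2.0]
opening: 0.676
```

Call:
{"fn": "carry_out", "kwargs": {
  "linear": [
    [0.001,0.02,0],
    [0.001,0.02,-0.01],
    [0.001,0.02,-0.02],
    [0.001,0.02,-0.02],
    [0.001,0.02,-0.02]
  ],
  "roll": [0.01,0.01,0.01,0.01,0.01]
}}

```text
clock: 35.15
tool_pos: [0.4882, 0.2682, 0.1364]
eef_rot: [0.841, 0.541, -0.01, -0.002]
contact_force: [0.5, 0.6, -1.9]
opening: 0.669
```

```bash
python3 - <<'E'
from h import *
held('w29')
E
```

```text
tcp [0.4882 0.2682 0.1364] jaw -24.52 tote [47.5 43.9] cheese y 49.4 off 5.6 top 0.0067 open 0.675 F [ 0.3 -0.9 -1.2]
totefit [0.5502 0.2875] ang 154.75 cost 7.40
```

View pics/w29.png

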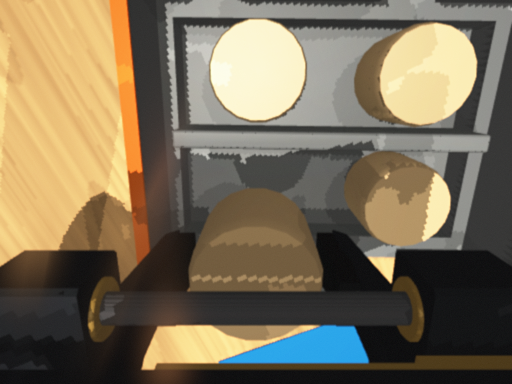

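```bash
python3 - <<'E'
from h import *
section(); p,W=cheeses('wrist')
E
```

```text
tcp [0.4887 0.2686 0.1369] tote [47.3 43.3] open 0.6721767425136113
100 rel y -69.6 z -77.5 [253 246 210]
108 rel y -64.9 z -77.0 [253 246 209]
116 rel y -60.1 z -77.2 [253 245 208]
124 rel y -50.5 z -131.4 [156 154 148]
132 rel y -49.1 z -89.0 [96 96 93]
140 rel y -44.0 z -87.7 [160 159 154]
148 rel y -38.9 z -86.5 [130 131 126]
156 rel y -25.3 z -130.8 [128 127 122]
164 rel y -18.6 z -131.7 [71 71 68]
172 rel y -11.8 z -132.2 [71 72 69]
180 rel y -5.3 z -131.3 [70 71 68]
188 rel y 1.8 z -131.8 [90 79 61]
196 rel y -24.2 z -28.3 [108  87  60]
204 rel y -24.3 z -15.7 [108  88  61]
212 rel y -25.1 z -3.0 [110  89  62]
220 rel y -23.4 z 1.8 [113  92  63]
228 rel y -22.0 z 6.8 [140 114  77]
236 rel y -18.5 z 6.9 [139 113  76]
244 rel y -15.3 z 7.5 [120  97  65]
252 rel y -11.0 z 6.1 [116  95  65]
260 rel y -7.5 z 6.4 [115  93  64]
268 rel y -3.6 z 6.2 [115  93  63]
276 rel y -0.2 z 6.8 [161 133  92]
284 rel y 3.9 z 6.4 [115  94  64]
292 rel y -27.2 z 58.0 [41 38 35]
300 rel y -26.6 z 60.3 [43 43 43]
308 rel y -25.4 z 61.7 [45 45 45]
316 rel y -24.1 z 62.9 [49 47 46]
324 rel y -20.7 z 61.4 [63 58 51]
332 rel y 28.2 z 6.6 [160 131  90]
340 rel y 32.5 z 6.6 [223 178 115]
348 rel y 169.5 z -137.0 [120 132 160]
356 rel y 178.2 z -135.7 [ 45 168 235]
364 rel y nan z nan [79 64 37]
0.71 [417.  77.] 9628 zt 0.061 mean [0.6119 0.304 ] circ [613.2 302.6] 29.7
0.67 [257. 254.] 12091 zt 0.144 mean [0.4916 0.2736] circ [487.5 265.1] 29.8
0.65 [257.  75.] 7930 zt 0.061 mean [0.5246 0.3463] circ [524.1 345.9] 30.0
0.57 [394. 198.] 7352 zt 0.061 mean [0.578  0.2319] circ [578.7 229.3] 29.6
```

Call:
{"fn": "carry_out", "kwargs": {
  "linear": [
    [0.002,0.006,-0.004],
    [0.002,0.006,-0.012],
    [0.002,0.006,-0.02],
    [0.002,0.006,-0.028],
    [0.002,0.006,-0.03],
    [0.002,0.006,-0.03]
  ],
  "roll": [-0.01,-0.01,-0.01,-0.01,-0.01,-0.01]
}}

```text
clock: 35.85
tool_pos: [0.4902, 0.2756, 0.1064]
eef_rot: [0.843, 0.537, -0.01, -0.002]
contact_force: [-0.5, -1.0, -1.5]
opening: 0.674
```

```bash
python3 - <<'E'
from h import *
held();p,W=cheeses('wrist')
E
```

```text
tcp [0.4902 0.2756 0.1064] jaw -24.99 tote [48.8 36.4] cheese y 41.9 off 5.5 top 0.0068 open 0.675 F [ 0.4 -0.1 -1.9]
totefit [0.5505 0.2879] ang 155.07 cost 7.84
0.87 [259.  84.] 10599 zt 0.061 mean [0.5247 0.3465] circ [524.3 345.6] 29.9
0.73 [256. 254.] 11853 zt 0.114 mean [0.4935 0.2802] circ [489.4 271.7] 29.7
0.70 [406. 215.] 8281 zt 0.061 mean [0.5792 0.2376] circ [579.2 234.9] 32.9
0.68 [444.  83.] 13216 zt 0.061 mean [0.6118 0.3045] circ [613. 303.] 29.7
```

Cheese at y≈41. Straight down and release.

Call:
{"fn": "carry_out", "kwargs": {
  "linear": [
    [0,0,-0.008],
    [0,0,-0.016],
    [0,0,-0.024],
    [0,0,-0.032],
    [0,0,-0.04],
    [0,0,-0.047],
    [0,0,-0.051],
    [0,0,-0.052]
  ],
  "roll": [0,0,0,0,0,0,0,0]
}}

```text
clock: 36.67
tool_pos: [0.4907, 0.2755, 0.0546]
eef_rot: [0.843, 0.537, -0.009, -0.002]
contact_force: [0.0, -1.0, -1.6]
opening: 0.673
```

Call:
{"fn": "carry_out", "kwargs": {
  "linear": [
    [0,0,0],
    [0,0,0],
    [0,0,0],
    [0,0,0],
    [0,0,0.03],
    [0,0,0.07],
    [0,0,0.1],
    [0,0,0.1]
  ],
  "roll": [0,0,0,0,0,0,0,0],
  "gripper": 0.78
}}

```text
clock: 37.33
tool_pos: [0.4942, 0.2762, 0.1603]
eef_rot: [0.844, 0.537, -0.004, -0.001]
contact_force: [0.8, -0.6, 0.3]
opening: 0.776
```

```bash
python3 - <<'E'
from h import *
t,a=jaw(); print(t,a,tf(t))
p,W=cheeses('wrist','w30'); totefit(p,W)
E
```

```text
[0.49420756 0.2762333  0.16025379] -25.038506075260628 [45.51569342 34.08012367]
0.97 [395.  90.] 7248 zt 0.061 mean [0.612 0.304] circ [613.2 302.5] 29.7
0.89 [251.  92.] 6135 zt 0.061 mean [0.5247 0.3464] circ [524.  345.9] 29.9
0.85 [255. 203.] 5213 zt 0.061 mean [0.4903 0.2734] circ [490.7 274.5] 31.7
0.77 [376. 199.] 5914 zt 0.061 mean [0.5783 0.2316] circ [579.  228.8] 30.0
totefit [0.5503 0.2875] ang 154.79 cost 8.53
```

View pics/w30.png

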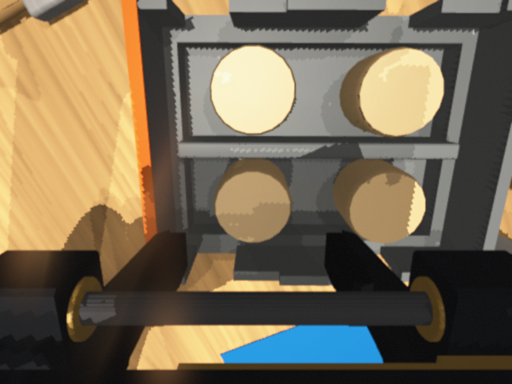

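Call:
{"fn": "carry_out", "kwargs": {
  "linear": [
    [0.0,-0.01,0.03],
    [0.02,-0.03,0.06],
    [0.045,-0.06,0.08],
    [0.07,-0.09,0.08],
    [0.09,-0.115,0.08],
    [0.11,-0.14,0.08],
    [0.13,-0.165,0.08],
    [0.15,-0.19,0.08]
  ],
  "roll": [-0.1,-0.2,-0.32,-0.44,-0.56,-0.68,-0.8,-0.92],
  "gripper": 0.0
}}

```text
clock: 38.1
tool_pos: [0.6412, 0.0851, 0.2339]
eef_rot: [0.995, 0.104, -0.008, -0.006]
contact_force: [0.1, 0.1, 0.1]
opening: 0.195
```

```bash
python3 - <<'E'
from h import *
t,a=jaw(); print(t,a,status.get_state()['q'].round(3))
E
```

```text
[0.6412466  0.0851278  0.23385779] -78.02667416246899 [-0.599  0.905  0.855  1.534 -0.753  1.074 -0.912]
```

Call:
{"fn": "carry_out", "kwargs": {
  "linear": [
    [0.0,-0.02,-0.01],
    [0.0,-0.04,-0.01],
    [0.0,-0.055,-0.01],
    [0.0,-0.055,-0.01],
    [0.0,-0.055,-0.01],
    [0.0,-0.055,-0.01]
  ],
  "roll": [-0.12,-0.24,-0.36,-0.448,-0.448,-0.448]
}}

```text
clock: 38.6
tool_pos: [0.6407, 0.0306, 0.2221]
eef_rot: [0.993, -0.118, -0.007, -0.007]
contact_force: [0.2, 0.9, 0.1]
opening: 0.006
```

```bash
python3 - <<'E'
from h import *
t,a=jaw(); print(t,a,status.get_state()['q'].round(3),status.get_state()['opening'])
p=snapshot('wrist'); W=cloud(p); 
for d in tip_of(p,'lever_pad'): print(d, W[int(d['pixel'][1]),int(d['pixel'][0])])
im=p['img'].astype(int); red=(im[...,0]>90)&(im[...,1]<60)&(im[...,2]<60)
n,l,st,ce=cv2.connectedComponentsWithStats(red.astype(np.uint8))
for i in np.argsort(-st[1:,4])[:3]+1:
    q=W[l==i]; q=q[~np.isnan(q[:,0])]; print(st[i],q.mean(0).round(4),q.min(0).round(3),q.max(0).round(3))
    if st[i][4]>300:
        c=np.array([.702,.015]); x=q-q.mean(0); u,s,vt=np.linalg.svd(x,full_matrices=False); print('normal',vt[2]); 
        r=cv2.minAreaRect((q[:,:2]*1000).astype(np.float32)); print(r)
save(p,'w31')
E
```

```text
[0.64067549 0.03059849 0.22214488] -103.55069743305555 [-0.548  0.949  0.944  1.568 -0.852  1.096 -1.183] 0.0063000433905143274
{'pixel': [263.3, 98.6], 'confidence': 0.75} [0.70893986 0.01000181 0.12988737]
[ 233   74   54   55 2725] [0.708  0.0118 0.1302] [ 0.688 -0.008  0.011] [0.728 0.032 0.142]
normal [ 0.5978251  -0.16919933  0.78356668]
((710.610107421875, 11.379809379577637), (33.80794906616211, 39.329505920410156), 75.64629364013672)
[397  88  23  44 160] [ 0.6648 -0.1146  0.0379] [ 0.646 -0.13   0.034] [ 0.683 -0.109  0.043]
[453 249  20  18  53] [ 0.5122 -0.1491  0.0562] [ 0.511 -0.151  0.039] [ 0.518 -0.146  0.072]
```

View pics/w31.png

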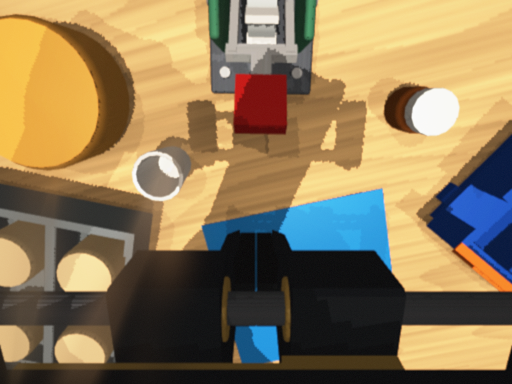

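Call:
{"fn": "carry_out", "kwargs": {
  "linear": [
    [0.03,-0.009,0],
    [0.06,-0.017,0],
    [0.068,-0.019,-0.015],
    [0.068,-0.019,-0.035],
    [0.068,-0.019,-0.045],
    [0.068,-0.019,-0.045],
    [0.068,-0.019,-0.045]
  ],
  "roll": [-0.007,-0.014,-0.014,-0.014,-0.014,-0.014,-0.014]
}}

```text
clock: 39.28
tool_pos: [0.7082, 0.013, 0.1772]
eef_rot: [0.992, -0.124, -0.008, -0.008]
contact_force: [0.1, 0.2, -0.3]
opening: 0.005
```

```bash
cat >> h.py <<'E'
def lev():
    s=status.get_state(); t,a=jaw(); d=np.array([.969,-.249]); r=t[:2]-np.array([.7085,.0115])
    print('t %.2f'%s['clock'],'tcp',t.round(4),'jaw %.1f'%a,'along %.1f side %.1f tipz %.1f'%(r@d*1000,(r@np.array([.249,.969]))*1000,t[2]*1000-19),'F',s['contact_force'].round(1))
E
python3 - <<'E'
from h import *
lev(); p=snapshot('scene'); im=cv2.cvtColor(p['img'],cv2.COLOR_RGB2BGR)[150:290,240:380]; cv2.imwrite('pics/s32.png',cv2.resize(im,None,fx=4,fy=4))
E
```

```text
t 39.28 tcp [0.7082 0.013  0.1772] jaw -104.2 along -0.6 side 1.4 tipz 158.2 F [ 0.1  0.2 -0.3]
```

View pics/s32.png

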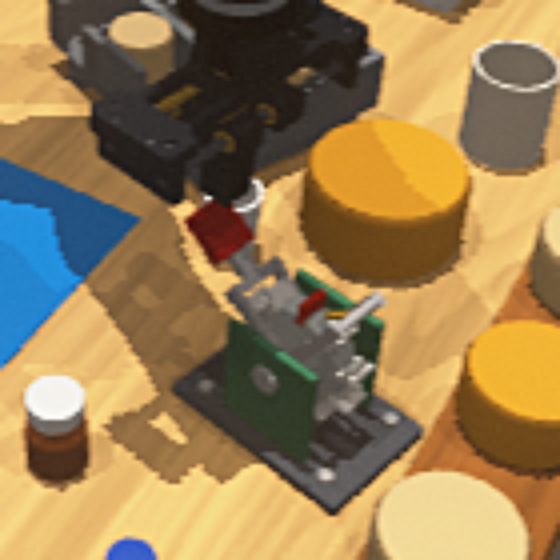

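Call:
{"fn": "carry_out", "kwargs": {
  "linear": [
    [0,0,-0.02],
    [-0.003,0.001,-0.03],
    [-0.01,0.002,-0.045],
    [-0.015,0.004,-0.06],
    [-0.018,0.005,-0.075],
    [-0.02,0.005,-0.088],
    [-0.02,0.005,-0.095],
    [-0.02,0.005,-0.095]
  ],
  "roll": [0,0,0,0,0,0,0,0]
}}

```text
clock: 40.0
tool_pos: [0.6887, 0.018, 0.0831]
eef_rot: [0.992, -0.124, -0.007, -0.008]
contact_force: [0.4, -0.5, 2.2]
opening: -0.001
```

```bash
python3 - <<'E'
from h import *
lev(); p=snapshot('scene'); im=cv2.cvtColor(p['img'],cv2.COLOR_RGB2BGR)[150:290,240:380]; cv2.imwrite('pics/s33.png',cv2.resize(im,None,fx=4,fy=4))
E
```

```text
t 40.00 tcp [0.6887 0.018  0.0831] jaw -104.2 along -20.8 side 1.3 tipz 64.1 F [ 0.4 -0.5  2.2]
```

View pics/s33.png

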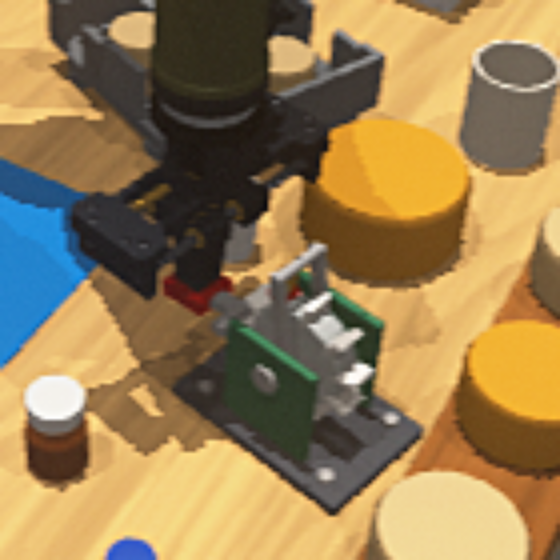

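Lever is going down (2–3 N). Continue to the stop in small steps.

Call:
{"fn": "carry_out", "kwargs": {
  "linear": [
    [0,0,-0.003],
    [0,0,-0.006],
    [0,0,-0.008],
    [0,0,-0.008]
  ],
  "roll": [0,0,0,0]
}}

```text
clock: 40.38
tool_pos: [0.6893, 0.0178, 0.0763]
eef_rot: [0.992, -0.124, -0.006, -0.008]
contact_force: [0.3, 0.3, 4.2]
opening: 0.003
```

Call:
{"fn": "carry_out", "kwargs": {
  "linear": [
    [0,0,-0.002],
    [0,0,-0.003],
    [0,0,-0.003]
  ],
  "roll": [0,0,0]
}}

```text
clock: 40.63
tool_pos: [0.6895, 0.0178, 0.0758]
eef_rot: [0.992, -0.124, -0.006, -0.008]
contact_force: [-5.4, 1.5, 16.1]
opening: 0.003
```

Call:
{"fn": "carry_out", "kwargs": {
  "linear": [
    [0,0,0.012],
    [0.002,0,0.027],
    [0.005,-0.001,0.042],
    [0.01,-0.003,0.057],
    [0.018,-0.005,0.075],
    [0.019,-0.005,0.09],
    [0.019,-0.005,0.1],
    [0.019,-0.005,0.1]
  ],
  "roll": [0,0,0,0,0,0,0,0]
}}

```text
clock: 41.3
tool_pos: [0.7096, 0.0123, 0.1787]
eef_rot: [0.992, -0.124, -0.004, -0.008]
contact_force: [-0.3, 0.1, -0.9]
opening: 0.007
```

```bash
python3 - <<'E'
from h import *
lev(); p=snapshot('scene'); im=cv2.cvtColor(p['img'],cv2.COLOR_RGB2BGR)[150:290,240:380]; cv2.imwrite('pics/s34.png',cv2.resize(im,None,fx=4,fy=4))
E
```

```text
t 41.30 tcp [0.7096 0.0123 0.1787] jaw -104.2 along 0.9 side 1.0 tipz 159.7 F [-0.3  0.1 -0.9]
```

View pics/s34.png

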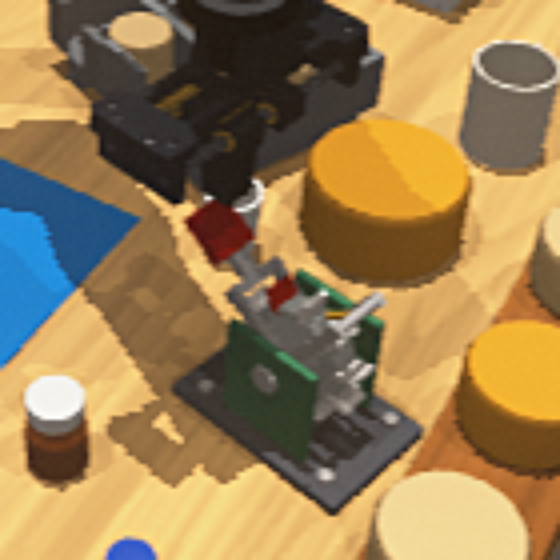

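Call:
{"fn": "carry_out", "kwargs": {
  "linear": [
    [0,0,-0.02],
    [-0.004,0.001,-0.035],
    [-0.011,0.003,-0.05],
    [-0.016,0.004,-0.065],
    [-0.019,0.005,-0.08],
    [-0.02,0.005,-0.093],
    [-0.02,0.005,-0.101],
    [-0.02,0.005,-0.105]
  ],
  "roll": [0,0,0,0,0,0,0,0]
}}

```text
clock: 42.02
tool_pos: [0.6887, 0.0178, 0.075]
eef_rot: [0.992, -0.124, -0.005, -0.009]
contact_force: [-11.7, 5.3, 44.5]
opening: 0.006
```

Call:
{"fn": "carry_out", "kwargs": {
  "linear": [
    [0,0,-0.002],
    [0,0,-0.003],
    [0,0,-0.003]
  ],
  "roll": [0,0,0]
}}

```text
clock: 42.27
tool_pos: [0.6887, 0.0178, 0.0755]
eef_rot: [0.992, -0.124, -0.005, -0.01]
contact_force: [-7.7, 2.7, 23.8]
opening: 0.0
```

Call:
{"fn": "carry_out", "kwargs": {
  "linear": [
    [0,0,0.012],
    [0.002,0,0.027],
    [0.005,-0.001,0.042],
    [0.01,-0.003,0.057],
    [0.018,-0.005,0.075],
    [0.019,-0.005,0.09],
    [0.019,-0.005,0.1],
    [0.019,-0.005,0.1]
  ],
  "roll": [0,0,0,0,0,0,0,0]
}}

```text
clock: 42.93
tool_pos: [0.7082, 0.0125, 0.1771]
eef_rot: [0.992, -0.123, -0.004, -0.01]
contact_force: [0.1, -0.1, 0.6]
opening: 0.001
```

```bash
python3 - <<'E'
from h import *
lev(); p=snapshot('scene'); im=cv2.cvtColor(p['img'],cv2.COLOR_RGB2BGR)[150:290,240:380]; cv2.imwrite('pics/s35.png',cv2.resize(im,None,fx=4,fy=4))
E
```

```text
t 42.93 tcp [0.7082 0.0125 0.1771] jaw -104.2 along -0.5 side 0.9 tipz 158.1 F [ 0.1 -0.1  0.6]
```

View pics/s35.png

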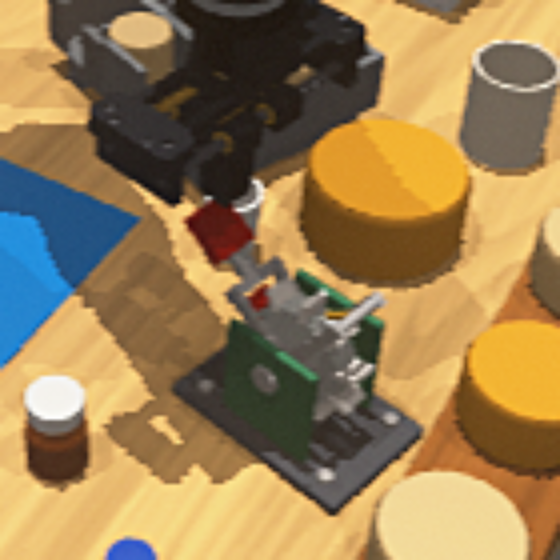

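Second tooth taken: the red tooth moved on to (260,298) in the crop. Third press, ending more slowly.

Call:
{"fn": "carry_out", "kwargs": {
  "linear": [
    [0,0,-0.02],
    [-0.004,0.001,-0.035],
    [-0.011,0.003,-0.05],
    [-0.016,0.004,-0.065],
    [-0.019,0.005,-0.08],
    [-0.02,0.005,-0.09],
    [-0.02,0.005,-0.096],
    [-0.02,0.005,-0.099]
  ],
  "roll": [0,0,0,0,0,0,0,0]
}}

```text
clock: 43.65
tool_pos: [0.6871, 0.0181, 0.0757]
eef_rot: [0.992, -0.124, -0.006, -0.011]
contact_force: [-0.5, 0.9, 7.9]
opening: 0.005
```

Call:
{"fn": "carry_out", "kwargs": {
  "linear": [
    [0,0,-0.002],
    [0,0,-0.003],
    [0,0,-0.004],
    [0,0,-0.004]
  ],
  "roll": [0,0,0,0]
}}

```text
clock: 43.98
tool_pos: [0.6873, 0.018, 0.0753]
eef_rot: [0.992, -0.123, -0.006, -0.011]
contact_force: [-6.0, 1.6, 20.1]
opening: 0.006
```

Call:
{"fn": "carry_out", "kwargs": {
  "linear": [
    [0,0,0.012],
    [0.002,0,0.027],
    [0.005,-0.001,0.042],
    [0.01,-0.003,0.057],
    [0.018,-0.005,0.075],
    [0.02,-0.005,0.09],
    [0.02,-0.005,0.1],
    [0.02,-0.005,0.1]
  ],
  "roll": [0,0,0,0,0,0,0,0]
}}

```text
clock: 44.65
tool_pos: [0.708, 0.0126, 0.1775]
eef_rot: [0.992, -0.123, -0.004, -0.011]
contact_force: [0.7, -1.3, 0.6]
opening: 0.009
```

```bash
python3 - <<'E'
from h import *
lev(); p=snapshot('scene'); im=cv2.cvtColor(p['img'],cv2.COLOR_RGB2BGR)[150:290,240:380]; cv2.imwrite('pics/s36.png',cv2.resize(im,None,fx=4,fy=4))
E
```

```text
t 44.65 tcp [0.708  0.0126 0.1775] jaw -104.2 along -0.7 side 1.0 tipz 158.5 F [ 0.7 -1.3  0.6]
```

View pics/s36.png

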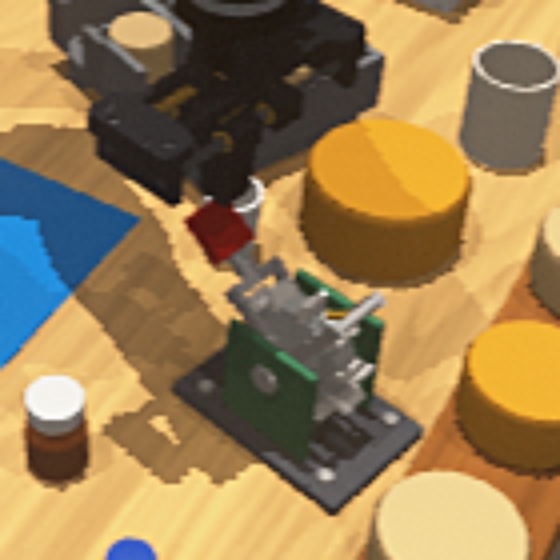

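The red tooth has now gone out of view, so the third tooth is taken. Fourth press.

Call:
{"fn": "carry_out", "kwargs": {
  "linear": [
    [0,0,-0.02],
    [-0.004,0.001,-0.035],
    [-0.011,0.003,-0.05],
    [-0.016,0.004,-0.065],
    [-0.019,0.005,-0.08],
    [-0.02,0.005,-0.09],
    [-0.02,0.005,-0.096],
    [-0.02,0.005,-0.099]
  ],
  "roll": [0,0,0,0,0,0,0,0]
}}

```text
clock: 45.37
tool_pos: [0.6869, 0.0182, 0.076]
eef_rot: [0.992, -0.124, -0.006, -0.012]
contact_force: [-0.1, 0.1, 4.0]
opening: 0.002
```

Call:
{"fn": "carry_out", "kwargs": {
  "linear": [
    [0,0,-0.002],
    [0,0,-0.003],
    [0,0,-0.004],
    [0,0,-0.004]
  ],
  "roll": [0,0,0,0]
}}

```text
clock: 45.7
tool_pos: [0.6871, 0.0181, 0.0754]
eef_rot: [0.992, -0.123, -0.006, -0.012]
contact_force: [-5.7, 1.7, 19.6]
opening: 0.005
```

Call:
{"fn": "carry_out", "kwargs": {
  "linear": [
    [0,0,0.012],
    [0.002,0,0.027],
    [0.005,-0.001,0.042],
    [0.01,-0.003,0.057],
    [0.01,-0.003,0.08],
    [0.0,0,0.11],
    [-0.02,0.005,0.14],
    [-0.05,0.013,0.15]
  ],
  "roll": [0,0,0,0,0,0,0,0]
}}

```text
clock: 46.37
tool_pos: [0.6394, 0.0291, 0.2294]
eef_rot: [0.992, -0.124, -0.002, -0.012]
contact_force: [0.9, -0.4, 0.3]
opening: 0.003
```

```bash
python3 - <<'E'
from h import *
lev(); print(status.get_state()['q'].round(3)); p=snapshot('wrist'); save(p,'w37'); p=snapshot('scene');im=cv2.cvtColor(p['img'],cv2.COLOR_RGB2BGR)[150:290,240:380]; cv2.imwrite('pics/s37.png',cv2.resize(im,None,fx=4,fy=4))
p=snapshot('top'); save(p,'t37'); W=cloud(p); print(tote(p,W,'tote_top'))
E
```

```text
t 46.37 tcp [0.6394 0.0291 0.2294] jaw -104.2 along -71.4 side -0.2 tipz 210.4 F [ 0.9 -0.4  0.3]
[-0.512  0.893  0.843  1.576 -0.773  1.037 -1.254]
(array([ 0.53999261, -0.28188647]), 128.2460823059082, (250.01748657226562, 188.1119384765625), array([ 0.46544869, -0.18893198]), np.int64(303))
```

View pics/w37.png

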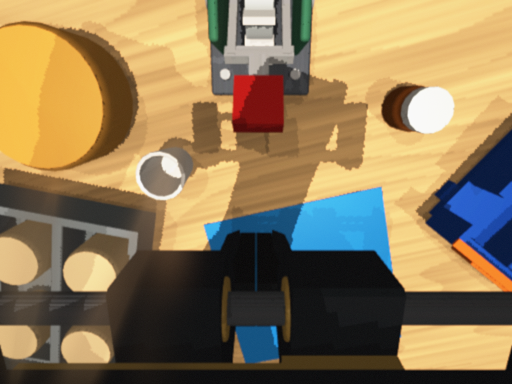

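View pics/s37.png

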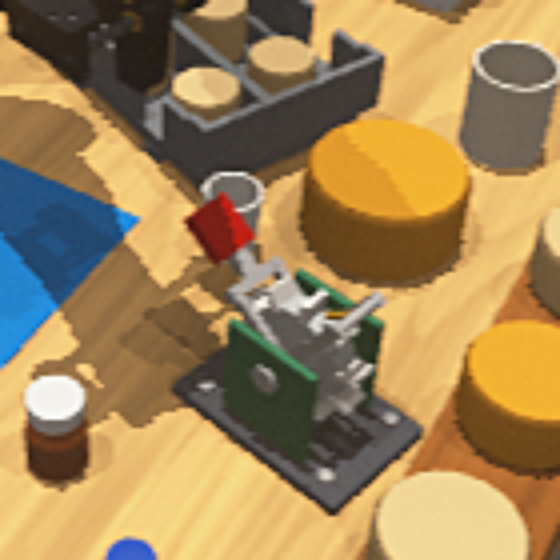

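Call:
{"fn": "carry_out", "kwargs": {
  "linear": [
    [-0.02,-0.03,0.02],
    [-0.04,-0.065,0.04],
    [-0.06,-0.1,0.05],
    [-0.08,-0.135,0.05],
    [-0.1,-0.17,0.05],
    [-0.12,-0.205,0.05],
    [-0.135,-0.235,0.05],
    [-0.142,-0.256,0.05]
  ],
  "roll": [-0.08,-0.16,-0.24,-0.33,-0.42,-0.51,-0.6,-0.655],
  "gripper": 0.6
}}

```text
clock: 47.23
tool_pos: [0.4924, -0.2281, 0.2754]
eef_rot: [0.898, -0.44, -0.002, -0.013]
contact_force: [0.5, 0.2, -0.5]
opening: 0.582
```

```bash
cat >> h.py <<'E'
def toteany(p,W,c0,a0,zoff=0.,ycut=None):
    """template fit for empty tote near c0,a0"""
    from scipy.optimize import minimize
    ex=np.array([np.cos(np.radians(a0)),np.sin(np.radians(a0))]); ey=np.array([-ex[1],ex[0]])
    q=W[(W[...,2]<zoff+.09)&(W[...,2]>zoff-.01)]; r=q[:,:2]-c0; T=np.stack([r@ex,r@ey],-1)*1000; Z=(q[:,2]-zoff)*1000
    k=(abs(T[:,0])<135)&(abs(T[:,1])<105); T=T[k];Z=Z[k]
    def model(X,Y):
        X=abs(X);Y=abs(Y)
        h=np.where((X<122)&(Y<94),80.,0.); h=np.where((X<114)&(Y<86),30.,h); h=np.where((X<104)&(Y<76),5.,h); h=np.where((X<104)&(Y<6),50.,h); return h
    s=np.random.RandomState(0).choice(len(T),min(6000,len(T)),replace=False); T=T[s];Z=Z[s]
    def cost(v):
        c,sn=np.cos(v[2]),np.sin(v[2]); X=(T[:,0]-v[0]); Y=(T[:,1]-v[1]); Xr=c*X+sn*Y; Yr=-sn*X+c*Y
        return np.minimum(abs(model(Xr,Yr)-Z),15).mean()
    best=min((cost((x,y,a)),(x,y,a)) for x in range(-9,10,2) for y in range(-9,10,2) for a in (-.03,-.02,-.01,0,.01,.02,.03))
    r=minimize(cost,best[1],method='Nelder-Mead',options=dict(initial_simplex=np.array([best[1]]*4)+np.array([[0,0,0],[1.5,0,0],[0,1.5,0],[0,0,.008]])))
    v=r.x; c=np.array(c0)+(ex*v[0]+ey*v[1])/1000
    print('toteany',c.round(4),'ang %.2f'%(a0+np.degrees(v[2])),'cost %.2f'%r.fun,len(T)); return c,a0+np.degrees(v[2])
E
python3 - <<'E'
from h import *
t,a=jaw(); print(t,a,status.get_state()['q'].round(3))
p=snapshot('wrist'); W=cloud(p); save(p,'w38'); toteany(p,W,[.54,-.282],128.25)
print(tote(p,W,'tote_top'))
p=snapshot('top'); W=cloud(p); toteany(p,W,[.54,-.282],128.25)
E
```

```text
[ 0.49241512 -0.22810469  0.27539149] -142.20856201318534 [-0.175  0.774  1.021  1.824 -0.801  1.03  -1.299]
toteany [ 0.5416 -0.2832] ang 128.29 cost 3.41 6000
(array([ 0.52899567, -0.26738425]), 128.1456184387207, (206.1284637451172, 188.89535522460938), array([ 0.46473163, -0.19372085]), np.int64(1414))
toteany [ 0.5409 -0.2825] ang 128.13 cost 6.15 449
```

View pics/w38.png

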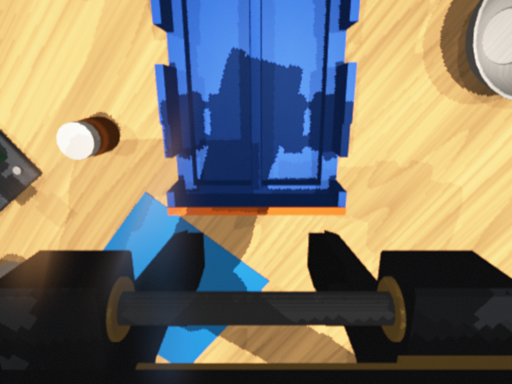

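Call:
{"fn": "carry_out", "kwargs": {
  "linear": [
    [0.02,-0.025,-0.02],
    [0.04,-0.045,-0.05],
    [0.049,-0.055,-0.08],
    [0.049,-0.055,-0.11],
    [0.049,-0.055,-0.13],
    [0.049,-0.055,-0.13],
    [0.049,-0.055,-0.13]
  ],
  "roll": [0.008,0.008,0.008,0.008,0.008,0.008,0.008]
}}

```text
clock: 47.97
tool_pos: [0.5438, -0.28, 0.1438]
eef_rot: [0.901, -0.433, -0.003, -0.014]
contact_force: [-0.3, 0.1, 0.6]
opening: 0.602
```

```bash
python3 - <<'E'
from h import *
t,a=jaw(); 
a0=np.radians(128.25); ex=np.array([np.cos(a0),np.sin(a0)]); ey=np.array([-ex[1],ex[0]]); r=t[:2]-np.array([.5413,-.283]); print(t,a,'along',r@ex*1000,'across',r@ey*1000)
p=snapshot('wrist'); W=cloud(p); save(p,'w39'); toteany(p,W,[.5413,-.283],128.25)
E
```

```text
[ 0.54383421 -0.27997657  0.14384951] -141.28223314816813 along 0.8054356868507445 across -3.8619491150708
toteany [ 0.5412 -0.283 ] ang 128.28 cost 4.58 6000
```

View pics/w39.png

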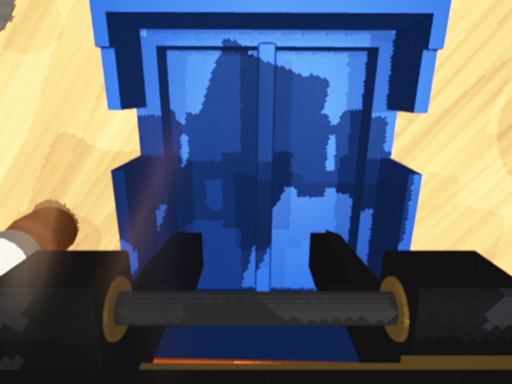

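Call:
{"fn": "carry_out", "kwargs": {
  "linear": [
    [-0.003,-0.0025,-0.01],
    [-0.003,-0.0025,-0.03],
    [-0.003,-0.0025,-0.05],
    [-0.003,-0.0025,-0.07],
    [-0.003,-0.0025,-0.085],
    [-0.003,-0.0025,-0.095],
    [-0.003,-0.0025,-0.099],
    [-0.003,-0.0025,-0.099]
  ],
  "roll": [-0.008,-0.008,-0.008,-0.008,-0.008,-0.008,-0.008,-0.008]
}}

```text
clock: 48.68
tool_pos: [0.5413, -0.2836, 0.0464]
eef_rot: [0.9, -0.437, -0.002, -0.014]
contact_force: [0.3, 1.3, -0.2]
opening: 0.601
```

```bash
python3 - <<'E'
from h import *
t,a=jaw(); 
a0=np.radians(128.25); ex=np.array([np.cos(a0),np.sin(a0)]); ey=np.array([-ex[1],ex[0]]); r=t[:2]-np.array([.5413,-.283]); print(t,a,'along',r@ex*1000,'across',r@ey*1000,status.get_state()['contact_force'])
E
```

```text
[ 0.54129427 -0.28359719  0.04639006] -141.7763158205739 along -0.4654339258389033 across 0.37421566144177565 [ 0.30052178  1.32599185 -0.20851256]
```

Call:
{"fn": "carry_out", "kwargs": {
  "linear": [
    [0,0,-0.003],
    [0,0,-0.003],
    [0,0,-0.003],
    [0,0,-0.003],
    [0,0,-0.003],
    [0,0,-0.003],
    [0,0,-0.003],
    [0,0,-0.003]
  ],
  "roll": [0,0,0,0,0,0,0,0],
  "gripper": 0.0,
  "grip_force": 55
}}

```text
clock: 49.35
tool_pos: [0.5414, -0.2836, 0.0436]
eef_rot: [0.9, -0.436, -0.001, -0.014]
contact_force: [1.5, 0.9, 2.4]
opening: 0.135
```

Call:
{"fn": "carry_out", "kwargs": {
  "linear": [
    [0,0,0.005],
    [0,0,0.015],
    [0,0,0.03],
    [0,0,0.05],
    [0,0,0.07],
    [0,0,0.09],
    [0,0,0.11],
    [0,0,0.12]
  ],
  "roll": [0,0,0,0,0,0,0,0]
}}

```text
clock: 50.02
tool_pos: [0.5419, -0.2845, 0.167]
eef_rot: [0.9, -0.437, 0.0, -0.013]
contact_force: [-0.2, -0.4, -5.8]
opening: 0.128
```

```bash
python3 - <<'E'
from h import *
t,a=jaw(); s=status.get_state(); print(t,a,s['opening'],s['contact_force'],s['moment'],s['q'].round(3))
p=snapshot('wrist'); save(p,'w40'); p=snapshot('scene'); save(p,'s40')
E
```

```text
[ 0.54189312 -0.2845091   0.1670227 ] -141.786682056539 0.1284763820796508 [-0.24785046 -0.38295692 -5.77170037] [0.02230128 0.15079724 0.00227456] [ 0.047  0.913  0.728  1.714 -0.818  0.851 -1.313]
```

View pics/w40.png

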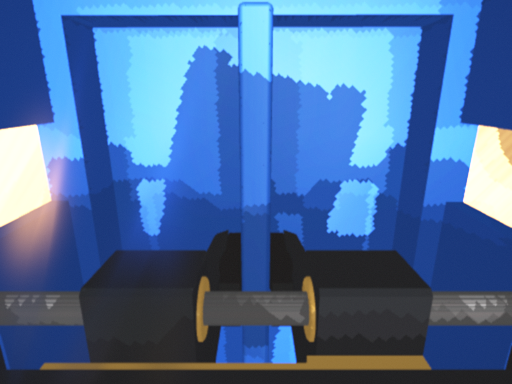

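View pics/s40.png

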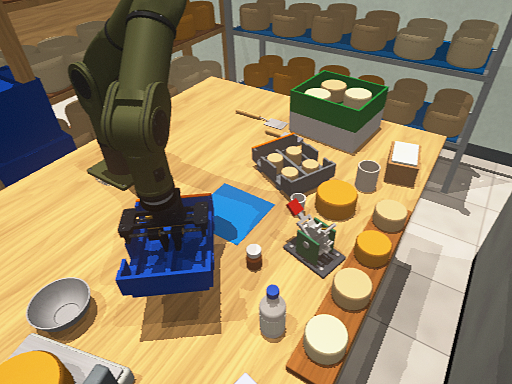

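Call:
{"fn": "carry_out", "kwargs": {
  "linear": [
    [0,0,0.015],
    [0,0,0.035],
    [0,0,0.055],
    [0,0.01,0.075],
    [0,0.025,0.085],
    [0,0.045,0.085],
    [0,0.065,0.085],
    [0,0.085,0.085]
  ],
  "roll": [0.02,0.06,0.12,0.2,0.3,0.4,0.5,0.6]
}}

```text
clock: 50.78
tool_pos: [0.5413, -0.1981, 0.2501]
eef_rot: [0.989, -0.149, -0.004, -0.013]
contact_force: [1.0, 0.9, -4.7]
opening: 0.128
```

Call:
{"fn": "carry_out", "kwargs": {
  "linear": [
    [0,0.02,0],
    [0,0.04,0],
    [0,0.06,0],
    [0,0.08,0],
    [0,0.1,0],
    [0,0.12,0],
    [0,0.14,0],
    [0,0.16,0]
  ],
  "roll": [0.1,0.2,0.3,0.4,0.5,0.6,0.7,0.8]
}}

```text
clock: 51.45
tool_pos: [0.5403, -0.037, 0.249]
eef_rot: [0.968, 0.25, -0.01, -0.011]
contact_force: [0.3, -0.1, -4.7]
opening: 0.129
```

```bash
python3 - <<'E'
from h import *
t,a=jaw(); s=status.get_state(); print(t,a,s['opening'],s['contact_force'],s['moment'],s['q'].round(3),s['eef_rot'])
E
```

```text
[ 0.54028434 -0.03699748  0.24903681] -61.026302295015 0.12907893850860297 [ 0.33131079 -0.05746572 -4.6687497 ] [-0.07748664  0.04109902  0.01338099] [-0.284  0.645  0.468  1.825 -0.409  0.796 -0.663] [ 0.96809433  0.25012916 -0.01048868 -0.01089725]
```

Call:
{"fn": "carry_out", "kwargs": {
  "linear": [
    [0,0.015,0],
    [0,0.03,0],
    [0,0.045,0],
    [0,0.06,0],
    [0,0.075,0],
    [0,0.09,0],
    [0,0.105,0],
    [0,0.12,0]
  ],
  "roll": [0.1,0.2,0.3,0.4,0.5,0.6,0.7,0.8]
}}

```text
clock: 52.12
tool_pos: [0.5393, 0.0835, 0.248]
eef_rot: [0.793, 0.609, -0.015, -0.007]
contact_force: [0.0, -0.1, -4.7]
opening: 0.132
```

Call:
{"fn": "carry_out", "kwargs": {
  "linear": [
    [0,0.015,0],
    [0,0.03,0],
    [0,0.045,0],
    [0,0.06,0],
    [0,0.075,0],
    [0,0.09,0],
    [0,0.105,0],
    [0,0.12,0]
  ],
  "roll": [0.1,0.2,0.3,0.4,0.5,0.6,0.7,0.8]
}}

```text
clock: 52.78
tool_pos: [0.5382, 0.2036, 0.2467]
eef_rot: [0.491, 0.871, -0.018, -0.001]
contact_force: [0.6, -1.0, -4.9]
opening: 0.133
```

```bash
python3 - <<'E'
from h import *
t,a=jaw(); s=status.get_state(); print(t,a,s['opening'],s['contact_force'],s['moment'],s['q'].round(3),s['eef_rot'])
E
```

```text
[0.53823243 0.20359248 0.24669591] 31.16671721442347 0.13341292626630644 [ 0.59913904 -1.02628496 -4.92622407] [ 0.03459573 -0.05079074 -0.019308  ] [-0.479  0.646  0.047  1.713 -0.013  0.814  0.112] [ 0.49108009  0.8709352  -0.01764116 -0.00100801]
```

Call:
{"fn": "carry_out", "kwargs": {
  "linear": [
    [0.002,0.015,0],
    [0.004,0.03,0],
    [0.006,0.045,0],
    [0.008,0.06,0],
    [0.01,0.073,0],
    [0.012,0.084,0],
    [0.012,0.084,0],
    [0.012,0.084,0]
  ],
  "roll": [0.1,0.2,0.3,0.4,0.5,0.587,0.587,0.587]
}}

```text
clock: 53.45
tool_pos: [0.5494, 0.2871, 0.2454]
eef_rot: [0.219, 0.976, -0.018, 0.003]
contact_force: [-0.3, -0.1, -5.3]
opening: 0.129
```

```bash
python3 - <<'E'
from h import *
t,a=jaw(); s=status.get_state(); print(t,a,s['opening'],s['contact_force'],s['q'].round(3),s['eef_rot'])
R=__import__('scipy.spatial.transform',fromlist=['Rotation']).Rotation.from_quat(s['eef_rot']).as_matrix(); print(R.round(4))
p=snapshot('wrist'); W=cloud(p); save(p,'w41')
p=snapshot('top'); W=cloud(p); save(p,'t41')
p=snapshot('scene'); save(p,'s41')
E
```

```text
[0.54935875 0.28711523 0.24544283] 64.69301361988445 0.1288906196348967 [-0.26823952 -0.08037791 -5.31026914] [-0.51   0.701 -0.109  1.579  0.128  0.89   0.452] [ 0.21901745  0.97554856 -0.01809036  0.00301683]
[[-0.904   0.4274 -0.002 ]
 [ 0.4272  0.9034 -0.0366]
 [-0.0138 -0.034  -0.9993]]
```

View pics/w41.png

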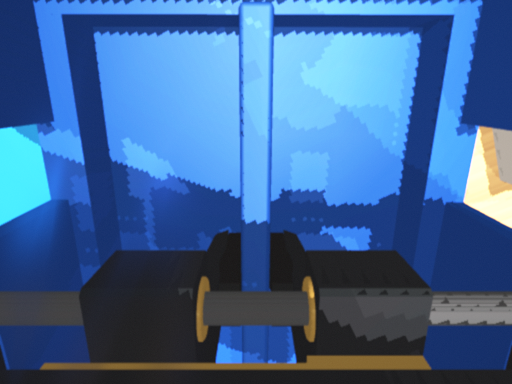

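View pics/t41.png

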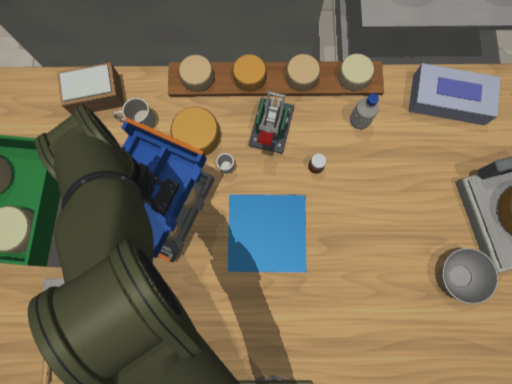

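View pics/s41.png

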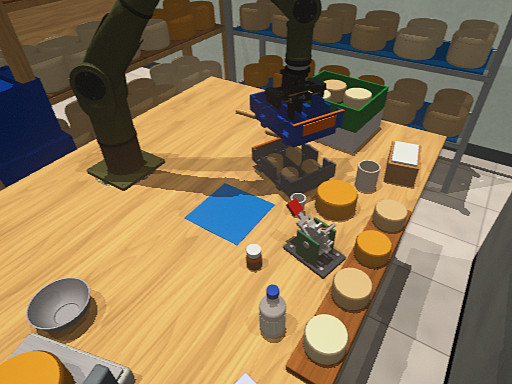

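Call:
{"fn": "carry_out", "kwargs": {
  "linear": [
    [0,0.001,-0.015],
    [0,0.001,-0.03],
    [0,0.001,-0.045],
    [0,0.001,-0.06],
    [0,0.001,-0.075],
    [0,0.001,-0.09],
    [0,0.001,-0.097],
    [0,0.001,-0.097]
  ],
  "roll": [0.002,0.002,0.002,0.002,0.002,0.002,0.002,0.002]
}}

```text
clock: 54.27
tool_pos: [0.5492, 0.2852, 0.1475]
eef_rot: [0.22, 0.975, -0.02, 0.003]
contact_force: [0.2, -0.4, -5.5]
opening: 0.131
```

```bash
python3 - <<'E'
from h import *
t,a=jaw(); s=status.get_state(); print(t,a,s['opening'],s['contact_force'],s['eef_rot'])
p=snapshot('scene'); cv2.imwrite('pics/s42.png',cv2.resize(cv2.cvtColor(p['img'],cv2.COLOR_RGB2BGR)[60:210,220:370],None,fx=4,fy=4))
p=snapshot('top'); W=cloud(p); toteany(p,W,[.5501,.2876],-25.2,zoff=t[2]-.0436)
cv2.imwrite('pics/t42.png',cv2.resize(cv2.cvtColor(p['img'],cv2.COLOR_RGB2BGR)[100:270,80:250],None,fx=3.5,fy=3.5))
E
```

```text
[0.5492199  0.28516724 0.14754671] 64.62969939384752 0.1308870576559909 [ 0.24508542 -0.37655424 -5.50432243] [ 0.21954884  0.9753937  -0.01995636  0.00268024]
toteany [0.5502 0.2849] ang -25.40 cost 5.76 4069
```

View pics/s42.png

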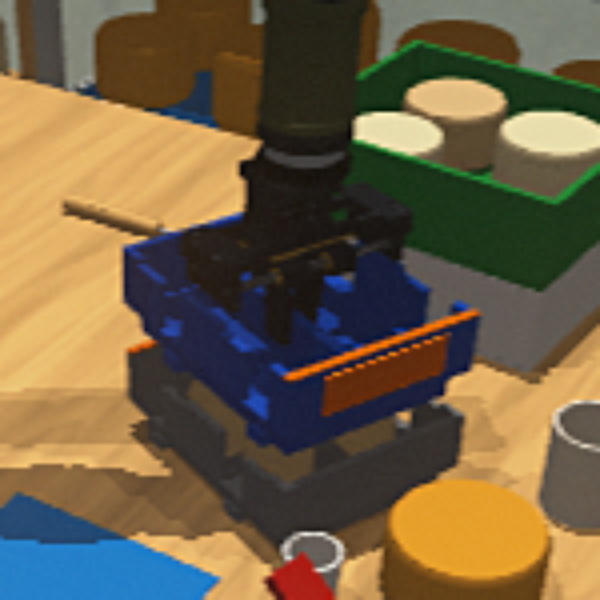

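View pics/t42.png

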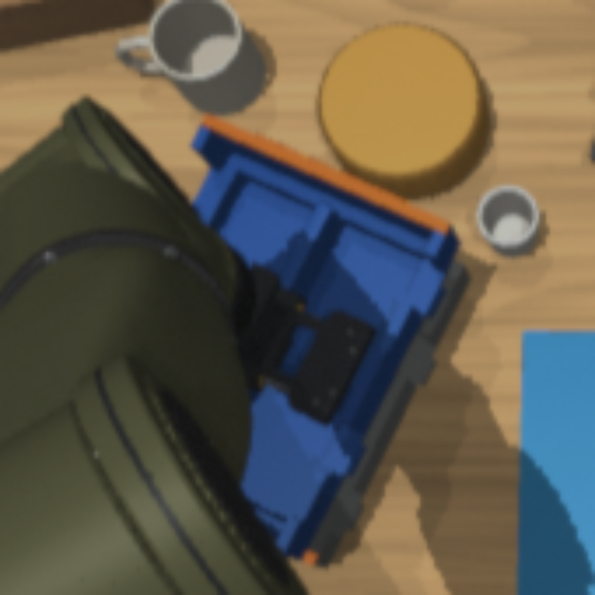

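Call:
{"fn": "carry_out", "kwargs": {
  "linear": [
    [0.0,0.003,0],
    [0.0,0.003,-0.005],
    [0.0,0.003,-0.01],
    [0.0,0.003,-0.015],
    [0.0,0.003,-0.02],
    [0.0,0.003,-0.02],
    [0.0,0.003,-0.02]
  ],
  "roll": [0.004,0.004,0.004,0.004,0.004,0.004,0.004]
}}

```text
clock: 54.95
tool_pos: [0.5502, 0.2891, 0.129]
eef_rot: [0.217, 0.976, -0.019, 0.004]
contact_force: [-0.4, -0.0, -6.0]
opening: 0.13
```

```bash
python3 - <<'E'
from h import *
t,a=jaw(); s=status.get_state(); print(t,a,s['opening'],s['contact_force'],s['eef_rot'])
p=snapshot('top'); W=cloud(p); toteany(p,W,[.5501,.2876],-25.2,zoff=t[2]-.0436)
p=snapshot('top'); W=cloud(p); toteany(p,W,[.5501,.2876],-25.2,zoff=t[2]-.0436)
E
```

```text
[0.55017646 0.28906888 0.12897638] 64.88944966064653 0.1297503772892663 [-3.70955433e-01 -4.71856077e-03 -5.99806148e+00] [ 0.21734136  0.97590707 -0.01881967  0.00373342]
toteany [0.5508 0.2883] ang -25.18 cost 5.62 4184
toteany [0.5513 0.2885] ang -25.08 cost 5.74 4164
```

Within about 1 mm of centre. Lower the rest.

Call:
{"fn": "carry_out", "kwargs": {
  "linear": [
    [-0.0005,-0.001,-0.002],
    [-0.0005,-0.001,-0.005],
    [-0.0005,-0.001,-0.008],
    [-0.0005,-0.001,-0.01],
    [-0.0005,-0.001,-0.011],
    [-0.0005,-0.001,-0.011]
  ],
  "roll": [-0.001,-0.001,-0.001,-0.001,-0.001,-0.001]
}}

```text
clock: 55.55
tool_pos: [0.55, 0.2881, 0.1188]
eef_rot: [0.218, 0.976, -0.019, 0.004]
contact_force: [-1.6, -1.8, -0.1]
opening: 0.132
```

```bash
python3 - <<'E'
from h import *
t,a=jaw(); s=status.get_state(); print(t,a,s['opening'],s['contact_force'],s['eef_rot'])
p=snapshot('top'); W=cloud(p); toteany(p,W,[.5501,.2876],-25.2,zoff=t[2]-.0436)
p=snapshot('scene'); cv2.imwrite('pics/s43.png',cv2.resize(cv2.cvtColor(p['img'],cv2.COLOR_RGB2BGR)[60:210,220:370],None,fx=4,fy=4))
E
```

```text
[0.55000524 0.2881128  0.11882277] 64.81078686395313 0.132449772193916 [-1.6456438  -1.77706077 -0.06457243] [ 0.21801218  0.97576188 -0.01850614  0.00411762]
toteany [0.5512 0.288 ] ang -25.34 cost 5.51 4131
```

View pics/s43.png

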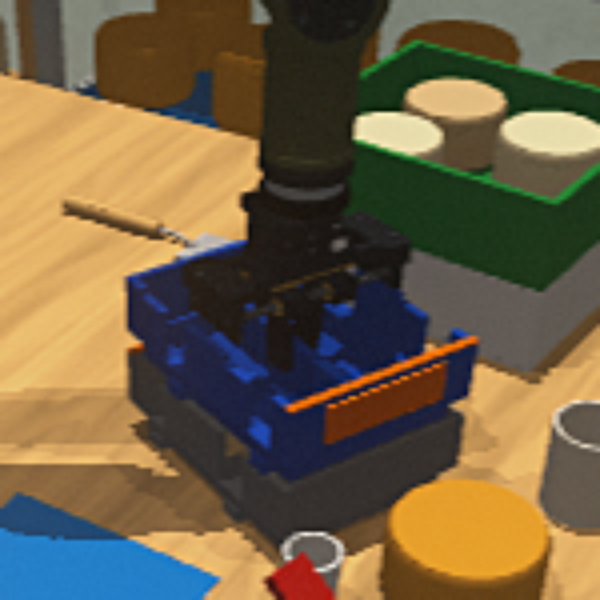

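Call:
{"fn": "carry_out", "kwargs": {
  "linear": [
    [0,0,-0.001],
    [0,0,-0.001],
    [0,0,-0.001]
  ],
  "roll": [0,0,0]
}}

```text
clock: 55.9
tool_pos: [0.5504, 0.2883, 0.1183]
eef_rot: [0.218, 0.976, -0.018, 0.005]
contact_force: [-2.5, -1.7, 2.2]
opening: 0.132
```

Call:
{"fn": "carry_out", "kwargs": {
  "linear": [
    [0,0,0],
    [0,0,0],
    [0,0,0],
    [0,0,0],
    [0,0,0],
    [0,0,0]
  ],
  "roll": [0,0,0,0,0,0],
  "gripper": 0.5
}}

```text
clock: 56.4
tool_pos: [0.5505, 0.2884, 0.1183]
eef_rot: [0.218, 0.976, -0.018, 0.005]
contact_force: [-0.5, 0.1, -0.2]
opening: 0.503
```

Call:
{"fn": "carry_out", "kwargs": {
  "linear": [
    [0,0,0.005],
    [0,0,0.015],
    [0,0,0.03],
    [0,0,0.05],
    [0,0,0.08],
    [0,0,0.12],
    [0,0,0.16],
    [0,0,0.16]
  ],
  "roll": [0,0,0,0,0,0,0,0]
}}

```text
clock: 57.07
tool_pos: [0.5543, 0.2907, 0.2877]
eef_rot: [0.218, 0.976, -0.012, 0.01]
contact_force: [0.6, 0.5, 1.1]
opening: 0.501
```

Call:
{"fn": "carry_out", "kwargs": {
  "linear": [
    [-0.03,-0.03,0.02],
    [-0.055,-0.06,0.03],
    [-0.08,-0.095,0.03],
    [-0.08,-0.13,0.03],
    [-0.08,-0.165,0.03],
    [-0.08,-0.2,0.03],
    [-0.08,-0.2,0.03]
  ],
  "roll": [0,0,0,0,0,0,0]
}}

```text
clock: 57.65
tool_pos: [0.4739, 0.0822, 0.3185]
eef_rot: [0.224, 0.974, -0.015, 0.011]
contact_force: [0.6, -0.1, -0.1]
opening: 0.498
```

```bash
python3 - <<'E'
from h import *
t,a=jaw(); s=status.get_state(); print(t,a,s['opening'],s['contact_force'])
p=snapshot('wrist'); save(p,'w44')
p=snapshot('top'); W=cloud(p); save(p,'t44'); toteany(p,W,[.5501,.2876],-25.2,zoff=.074)
try:print(tote(p,W,'tote_top',zlo=.14,zhi=.17))
except Exception as e: print(e)
p=snapshot('scene'); save(p,'s44'); W=cloud(p); toteany(p,W,[.5501,.2876],-25.2,zoff=.074)
cv2.imwrite('pics/s44z.png',cv2.resize(cv2.imread('pics/s44.png')[100:280,230:380],None,fx=3.3,fy=3.3))
E
```

```text
[0.47389366 0.08221371 0.3185379 ] 64.128522781127 0.49834692115041 [ 0.55239434 -0.07342485 -0.140404  ]
toteany [0.5508 0.2871] ang -25.33 cost 4.80 6000
(array([0.55281592, 0.28656934]), -25.135299682617188, (248.03428649902344, 190.17037963867188), array([0.66789475, 0.25677443]), np.int64(216))
toteany [0.5538 0.2868] ang -24.81 cost 10.98 3848
```

View pics/t44.png

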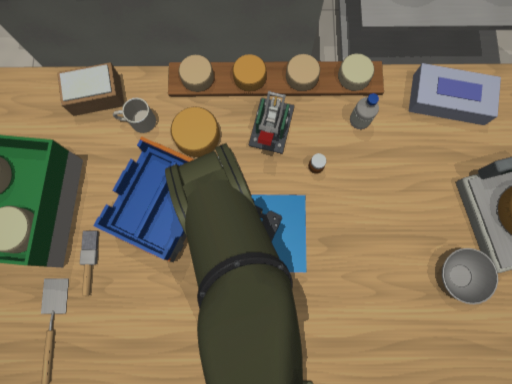

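View pics/s44z.png

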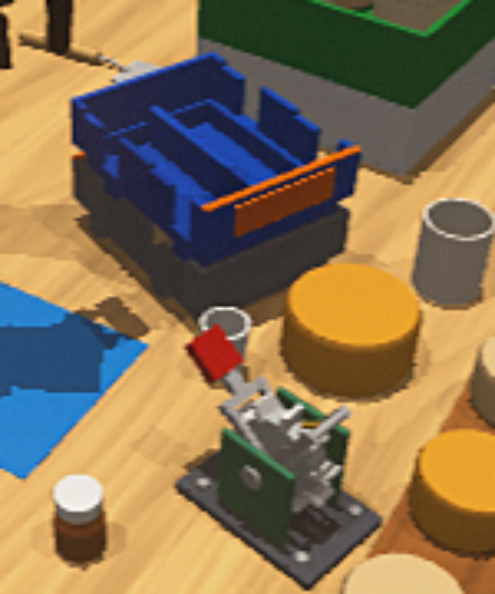

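```bash
python3 - <<'E'
from h import *
p=snapshot('top'); W=cloud(p)
ex=np.array([np.cos(np.radians(-25.2)),np.sin(np.radians(-25.2))]); ey=np.array([-ex[1],ex[0]])
r=W[...,:2]-np.array([.5501,.2876]); X=r@ex*1000; Y=r@ey*1000; Z=W[...,2]*1000
k=(abs(X)<98)&(abs(Y)<70)&(abs(Y)>12)&(abs(Z-79)<10)
A=np.c_[X[k],Y[k],np.ones(k.sum())]; c,*_=np.linalg.lstsq(A,Z[k],rcond=None); print('floor plane slope x,y rad',c[:2].round(4),'z at centre %.1f'%c[2],k.sum())
k=(Z>140)&(Z<170)&(abs(X)<125)&(abs(Y)<97); A=np.c_[X[k],Y[k],np.ones(k.sum())]; print('rim',np.median(Z[k]),k.sum())
for n in ['jar','beaker','big_cheese']:
    d=cut_out(p,n)
    if d: 
        w=W[d[0]['region']]; w=w[~np.isnan(w[:,0])]; zt=np.percentile(w[:,2],90); t=w[abs(w[:,2]-zt)<.012]; print(n,round(d[0]['confidence'],2),t.mean(0).round(3))
for d in tip_of(p,'lever_pad')[:1]: print(d,W[int(d['pixel'][1]),int(d['pixel'][0])].round(3))
p=snapshot('scene'); W=cloud(p)
for d in tip_of(p,'lever_pad')[:1]: print(d,W[int(d['pixel'][1]),int(d['pixel'][0])].round(3))
for d in tip_of(p,'tote_top_orange')[:1]: print(d,ray(p,d['pixel'],.114).round(3))
E
```

```text
floor plane slope x,y rad [-0.0009 -0.0001] z at centre 79.4 2229
rim 153.51106263280002 961
jar 0.85 [ 0.66  -0.127  0.065]
big_cheese 0.69 [0.751 0.203 0.065]
{'pixel': [262.9, 136.9], 'confidence': 0.97} [nan nan nan]
{'pixel': [296.1, 204.3], 'confidence': 0.95} [0.706 0.017 0.133]
{'pixel': [317.8, 163.7], 'confidence': 0.94} [0.665 0.243 0.114]
```

```bash
python3 -c "
from plant import *
print(status.get_state()['clock'], finish_job())"
```

```text
the job is handed in; nothing more can be done
58.25 None
```

I put all four cheeses in the grey tote and pressed the lever four times. The blue tote is stacked the other way round on the grey one, and I handed the job in at 58 s; no verdict is reported.

- **Cheeses:** the wrist camera showed all four in their bays with tops at 61 mm, so they stand on the floor. The first one landed on the web and tipped about 60° in the grip. I righted it on the tote rim and the table, which shifted the grey tote about 3 mm, then measured the tote again and placed the cheese.
- **Blue tote:** the top camera puts it within about 3 mm of centre (two fits, 1 mm and 3 mm). It is level to about 0.001 rad, its underside is about 74 mm up, and its orange end is over the plain end. A scene-camera fit read 4 mm off in x, but that fit was poor.
- **Lever:** every press met the stop, and the lever was up at the end (pad at 133 mm). On the second press the wrist force briefly reached about 45 N, at the fingertips.
- **Tally wheel:** I saw the red tooth move on one step after each of the first two presses, and it went out of sight after the third. The fourth step was not seen; I infer it from the same stop height and force.
- **Other things:** jar and big cheese read within 1 mm of where they started. The network did not find the beaker in the last top picture, but it looks unmoved in the scene picture.

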